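# Hang the sight target and hold the mirror on it

### The job

Hang the white banded target by its wire handle in the dip of the hook on the white stand and let go of it. Then take the pin of the mirror's lever and turn the mirror until the little camera sees the hanging target's dark band in the middle of the mirror, and finish while still holding the lever there, because the mirror springs back if released. Leave the other things on the bench where they are.

Things in the scene. Friction and masses are not known exactly. Their poses are not given: they have to be found in the camera images.
- target: loose target standing upright, about 120 g: white drum, 48 mm diameter, 50 mm tall, dark band round it, rigid wire handle (bail) in its own y-z plane. Two upright 8 mm wires at y = -21 and +21 mm (50 mm over the outsides) rise from the drum to z = 98 mm, then slope to a peak. They can be gripped together from above, closing along y. Origin: centre of underside, z up
- band (a point): centre of the target's dark band, on its axis, 25 mm above its underside
- bail (a point): underside of the peak of the target's bail, 111 mm above the target's underside (top of the wire at 119 mm). The opening under it is 34 mm wide and 61 mm high at the middle, down to the drum's top; the hook passes through it along the target's x axis, either way round. Same axes as the target
- hookstand: fixed stand: white foot 170 x 120 x 18 mm (x -105 to +65 mm), steel column 26 mm thick, 220 mm tall. From its top an 8 mm thick hook points along the stand's -x: level bar, centre line z = 212 mm, to x = -95 mm, a dip at z = 205 mm from x = -112 to -120 mm, an upturned end at x = -140 mm, top at z = 230 mm. Nothing stands above it. Origin: under the column, on the bench, z up
- seat (a point): where the bail must hang: top of the hook wire in the middle of the dip, 209 mm above the bench, 116 mm from the column along the stand's -x; same axes as the stand
- stage: fixed aluminium plate 300 x 100 x 12 mm (x -50 to +250 mm) carrying the mirror post and the camera. Origin: on the bench under the mirror's upright pivot; x towards the camera, a white box with a black lens whose front is at x = 140 mm. It looks along the stage's -x, 125 mm above the bench, at the mirror's middle
- mirror: upright mirror, black frame 60 mm wide, 91 to 159 mm above the bench, on an upright pivot through its face. Origin: on the pivot, 82 mm above the bench; x = outward normal of the face, z up. Parked on a stop, the normal is 0.175 rad clockwise (from above) of the stage's x; it turns only further clockwise, up to 1.25 rad. A spring drives it back: at the pin 0.8 N at the stop, 2.8 N at full turn
- pin (a point): on the pin of the mirror's lever. A flat lever runs 80 mm back from the pivot along the mirror's -x, its top 94 mm above the bench; near its end an upright round steel pin, 12 mm thick, 75 mm behind the pivot, is free from 94 to 165 mm above the bench. This point is 145 mm above the bench, on the pin's axis
- sight: nothing solid: a frame at the mirror's middle, 125 mm above the bench, on the pivot; its x axis points along the camera's line of sight after reflection in the mirror, z up. When the mirror turns it turns the same way by twice the angle. The camera sees the band in the middle of the mirror when the band lies on this x axis
- reagent: bystander: amber bottle, 52 mm wide, 100 mm tall; origin under its centre
- jar: bystander: clear jar with a grey cap, 64 mm wide, 90 mm tall; origin under its centre
- tape: bystander: roll of paper tape lying flat, 90 mm wide, 24 mm tall; origin under its centre
- dish: bystander: flat white dish, 90 mm wide, 16 mm tall; origin under its centre
- driver: bystander: screwdriver lying along its x axis, 160 mm long, about 25 mm thick
- block: bystander: white block 60 x 45 x 50 mm; origin under its centre
- tray: bystander: empty white tray 110 x 80 x 25 mm; origin under its centre
Things that resemble listed ones, but are neither listed nor needed, are in the scene too. What is shaped like the target but purple or red is not meant.

How it is judged:
By the outcome, as a careful person would: the job done as asked, in the order asked, and still so for the second after the job is handed in, while the arm keeps its last pose, push and grip.
It also fails if it takes over 51 s, if anything falls off the work surface, if the arm or the gripper's body presses on something with over 40 N, if the wrist force passes 120 N, or if a joint passes its speed limit or range.

### The arm

A 6-joint arm with a two-finger parallel gripper is mounted at the origin on the work surface. World frame = base frame: x ahead of the robot, y to its left, z up, the work surface at z = 0. Lengths are in m, angles in rad, forces in N, time in s.
With the tool pointing down it reaches from about 0.225 to 0.875 m from the base axis. Payload 3.4 kg.
Tool frame: the origin (TCP) lies on the centre line of the jaws, within the pads' length; the fingertips stand 8 mm ahead of it and the grasp point (between the pads) lies 11 mm behind it (manip.tcp_to_tips is the distance from the TCP to the fingertips, in m); z points along the fingers, y is the direction in which the jaws open and shut (so a half turn about z gives the same grasp; the last joint's range is limited). The gripper opens to 85 mm and grips with 20 to 120 N. Pads are 22 mm wide; open, the fingers measure 114 mm over their backs; the gripper's body (76 mm by 85 mm) begins 54 mm behind the grasp point. The pads swing forward as they close: fully open they stand 13 mm farther back than shut.
Start: joints at [1.04, 0.276, 1.505, -0, 1.361, -0.121], TCP at [0.229, 0.527, 0.239] pointing down, gripper open.
Joint ranges: [-2.89, 2.89], [-0.75, 2.08], [0.22, 2.7], [-1.18, 4.32], [0.11, 2.71], [-2.7, 2.7]. Speed limits (rad/s): [2.57, 2.57, 3.14, 3.14, 3.14, 3.14].

### API

Orientations are given as a unit quaternion [x, y, z, w].
In Python, from rig import manip, eyes gives the robot as it stands.
- The arm moves only by the tool servo_tool, never from a script. Its argument "targets" is a list of rows, each a list of 3 entries, a list of its own where there are three numbers: the turn, a rotation vector about the tool's x, y, z in units of 8 degrees (1.0 is 8 degrees), then the shift along the tool's x, y, z in units of 50 mm (1.0 is 50 mm), then the opening, from -1 (shut) to 1 (fully open). In form: [[[rx, ry, rz], [tx, ty, tz], grip], ...]. A call has 1 to 12 rows; each row shifts and turns the pose as measured when the row begins, along the tool's axes as they then stand; what a row does not reach is not made up. A row lasts 1/10 s, in which the tool goes at most 50 mm and 8.59 degrees, less where a joint would pass 70% of its speed; a pose out of reach is approached as far as the arm can. A call is refused whole if a number of a shift passes 1 or a number of a turn 1, either way. A call with a gripper value outside its range is refused whole. The fingers move at their own pace and stop on an object; the grip force is fixed at half the most. Time passes only in rows, so rows that do not move let the fingers close. It gives the time, the measured TCP pose, the force and the opening at its end, in the units of the state.
- manip.get_state(): the state, without advancing time (a new reading comes with each control period).
- eyes.grab_frame(name): name is "scene" or "top"; returns the picture (480x640x3 uint8, blue, green, red); there is no depth.
- eyes.camera_model(name): a dict with "fx", "fy", "cx", "cy" (pixels), "distortion" ([k1, k2, p1, p2, k3] as OpenCV has them; the pictures are not rectified), "position" and "orientation" of the camera in the world. Camera axes: x right, y up, looking along -z (the intrinsics and any distortion apply to the point x, -y, -z); pixel columns grow to the right and rows downward; lengths in m; the calibration is good to about 2 mm. A picture is of the moment at which its call begins. camera_model takes no time and is no camera call.
- manip.finish_job(): hands the job in, once; it reports no verdict.
The state is a dict: "time": time; "joint_pos": joint angles; "qd": joint speeds; "joint_efforts": joint torques, N m; "position": TCP position; "orientation": TCP orientation; "ft_force": force on the tool from outside, world axes, zero at the start; "ft_torque": the same for the moment, N m; "opening": finger opening in m.
Only numpy, scipy, OpenCV 4.12 (cv2) and the standard library are available. Lean on these libraries where they do the work, as an engineer would, in place of code of your own. Each camera call takes 0.05 s, during which the arm holds its last target.

## Working session

There is one attempt and no reset: what is moved stays moved. The work goes in short steps, Python scripts to look and compute and a tool call to move; the robot and the scene stay as the last step left them, time stands still between calls to the robot, and variables do not carry over. Pictures are saved under pics/ and viewed, and the job is handed in when it is done.

Besides the shell and the picture viewer there is one more tool, called after "Request:" as name(argument=value, ...) on one line, values as JSON. servo_tool: Moves the arm, as the interface text tells. Its arguments: {"type":"object","properties":{"targets":{"type":"array"}},"required":["targets"]}

```bash
ls; mkdir -p pics; python3 - <<'E'
from rig import manip, eyes
import cv2
for n in("scene","top"):
    cv2.imwrite(f"pics/{n}0.png",eyes.grab_frame(n)); print(n,eyes.camera_model(n))
s=manip.get_state();print(s)
E
```

```text
pics
scene {'fx': 500.0549882611573, 'fy': 500.0549882611573, 'cx': 322.3220775496284, 'cy': 239.27976282631724, 'distortion': array([-0.03931871,  0.        ,  0.        ,  0.        ,  0.        ]), 'position': array([ 1.16016761, -0.37515997,  1.08436309]), 'orientation': array([0.29639973, 0.16140074, 0.46024843, 0.82113847])}
top {'fx': 505.6851729863352, 'fy': 505.6851729863352, 'cx': 319.8554446971372, 'cy': 240.3897308593659, 'distortion': array([0.00896489, 0.        , 0.        , 0.        , 0.        ]), 'position': array([0.30245281, 0.05146961, 1.22800174]), 'orientation': array([-0.06823091,  0.07600862,  0.7306209 , -0.67510024])}
{'time': 0.1, 'joint_pos': array([ 1.04002363e+00,  2.76544929e-01,  1.50602135e+00,  1.50691036e-05,
        1.36069287e+00, -1.20992948e-01]), 'qd': array([-0.00107032,  0.00057367, -0.00348959, -0.00017737, -0.00045561,
        0.00191979]), 'joint_efforts': array([ 1.23817212e-03, -4.17695689e+01, -2.46406835e+01, -3.08240342e-04,
        5.80003383e-03,  2.13329787e-05]), 'position': array([0.22884596, 0.5269968 , 0.23851278]), 'orientation': array([ 2.03460814e-01,  9.79082735e-01, -7.87033698e-04, -2.73740024e-04]), 'ft_force': array([ 0.61246163, -0.42344689,  0.47132473]), 'ft_torque': array([-0.00212119, -0.03340936,  0.01870826]), 'opening': 0.08534442857286757}
```

View pics/scene0.png

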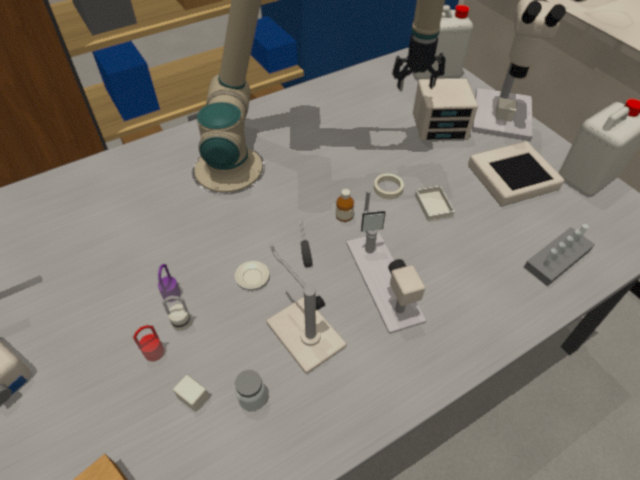

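View pics/top0.png

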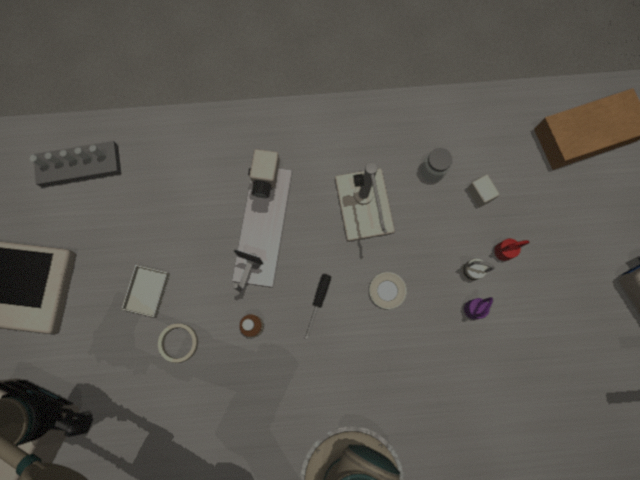

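The scene picture shows the white banded target at (177,312), and the top picture shows it at (476,269). Two things could be taken for it: the purple one, at scene (168,282) and top (479,308), and the red one, at scene (150,345) and top (510,249). I choose the white one and will check it in close crops.

```bash
cat > h.py <<'E'
import numpy as np, cv2
from scipy.spatial.transform import Rotation as R
from rig import manip, eyes
CM={n:eyes.camera_model(n) for n in("scene","top")}
def K(m): return np.array([[m['fx'],0,m['cx']],[0,m['fy'],m['cy']],[0,0,1]])
def ray(n,uv):
    m=CM[n]; p=cv2.undistortPoints(np.array([[uv]],float),K(m),m['distortion'])[0,0]
    return m['position'], R.from_quat(m['orientation']).apply([p[0],-p[1],-1])
def atz(n,uv,z):
    o,d=ray(n,uv); return o+d*(z-o[2])/d[2]
def proj(n,P):
    m=CM[n]; c=R.from_quat(m['orientation']).inv().apply(np.atleast_2d(P)-m['position'])
    c=c*[1,-1,-1]
    return cv2.projectPoints(c,np.zeros(3),np.zeros(3),K(m),m['distortion'])[0][:,0]
def tri(a,b):
    (o1,d1),(o2,d2)=ray("scene",a),ray("top",b)
    t=np.linalg.lstsq(np.c_[d1,-d2],o2-o1,rcond=None)[0]
    p,q=o1+t[0]*d1,o2+t[1]*d2
    return (p+q)/2,np.linalg.norm(p-q)
def crop(im,u0,v0,u1,v1,k,name,pts=None):
    c=cv2.resize(im[v0:v1,u0:u1],None,fx=k,fy=k,interpolation=cv2.INTER_CUBIC)
    if pts is not None:
        for (u,v) in pts: cv2.drawMarker(c,(int((u-u0+.5)*k),int((v-v0+.5)*k)),(0,255,0),cv2.MARKER_CROSS,8,1)
    for i in range(0,u1-u0,10): cv2.putText(c,str(u0+i),(i*k,8),0,.3,(0,255,255),1); cv2.line(c,(i*k,10),(i*k,14),(0,255,255),1)
    for i in range(0,v1-v0,10): cv2.putText(c,str(v0+i),(0,i*k+4),0,.3,(0,255,255),1)
    cv2.imwrite("pics/"+name,c)
E
python3 - <<'E'
from h import *
s=cv2.imread("pics/scene0.png");t=cv2.imread("pics/top0.png")
crop(s,130,260,210,340,7,"c1.png");crop(t,450,230,530,330,6,"c2.png")
crop(s,240,230,350,370,4,"c3.png");crop(t,330,140,410,270,4,"c4.png")
crop(s,330,180,430,330,4,"c5.png");crop(t,220,140,300,310,3,"c6.png")
a=[cv2.imread(f"pics/c{i}.png") for i in range(1,7)]
def hs(x,y,n):
    H=max(x.shape[0],y.shape[0]); f=lambda z:cv2.copyMakeBorder(z,0,H-z.shape[0],0,6,0)
    cv2.imwrite(n,np.hstack([f(x),f(y)])); print(np.hstack([f(x),f(y)]).shape)
hs(a[2],a[3],"pics/d2.png");hs(a[4],a[5],"pics/d3.png")
E
```

```text
(560, 772, 3)
(600, 652, 3)
```

View pics/c1.png

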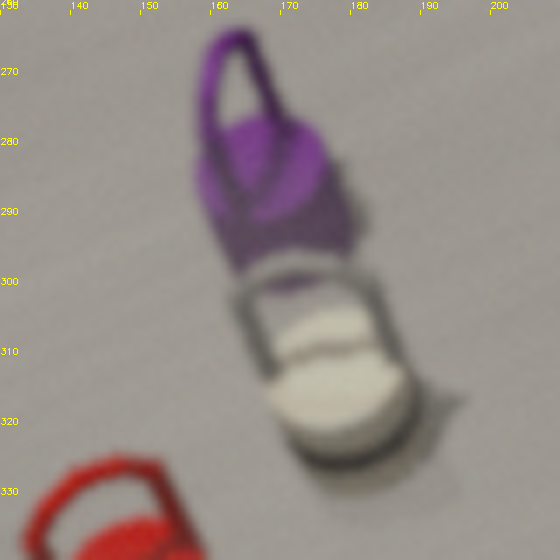

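View pics/c2.png

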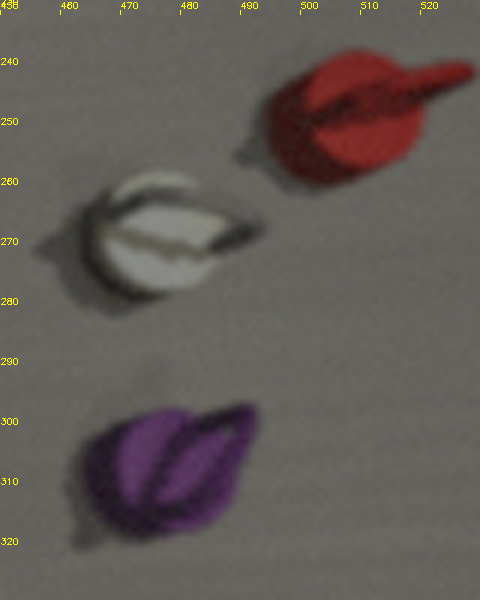

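View pics/d2.png

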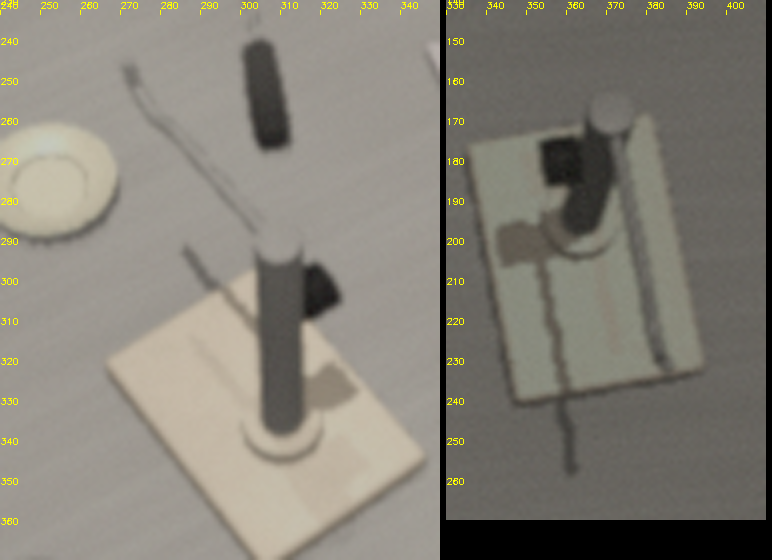

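View pics/d3.png

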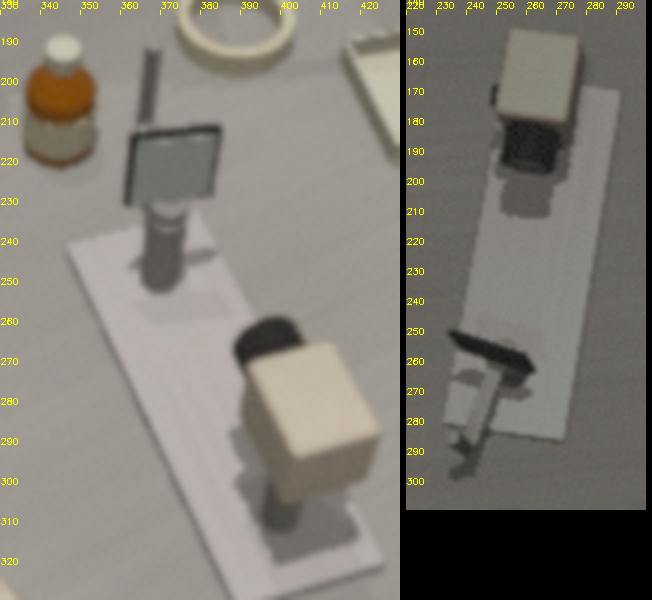

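```bash
cat > fit.py <<'E'
from h import *
from scipy.optimize import least_squares
print("nadir",proj("top",[.302,.051,0]))
def T(p,L):
    L=np.array(L,float)/1000; c,s=np.cos(p[2]),np.sin(p[2])
    return np.c_[p[0]+c*L[:,0]-s*L[:,1],p[1]+s*L[:,0]+c*L[:,1],L[:,2]]
def fit(obs,p0):
    def f(p): return np.concatenate([(proj(n,T(p,[l]))[0]-uv) for n,l,uv in obs])
    r=least_squares(f,p0,loss='soft_l1'); 
    print(r.x, "res",np.round(r.fun.reshape(-1,2),1).tolist()); return r.x
S=[("scene",(-105,60,18),(266.8,320.3)),("scene",(65,-60,18),(346.2,344.5)) ]
E
python3 - <<'E'
from fit import *
for n,uvs in {"scene":[(266.8,320.3),(346.2,344.5)],"top":[(336,176),(347.5,240.8),(394.3,232.5),(381,168.5)]}.items():
    for uv in uvs: print("foot",n,atz(n,uv,.018).round(4))
for n,uvs in {"scene":[(347,241),(379,233),(425.5,320.5)],"top":[(232.7,281),(273,286.7),(291.3,170.3)]}.items():
    for uv in uvs: print("stage",n,atz(n,uv,.012).round(4))
print("pin",tri((368,192.5),(240,286)), atz("scene",(368,192.5),.165))
print("tip",tri((271,246),(384,233)))
print("attach", [atz("scene",u,.05).round(4) for u in [(169,313),(187,309)]],[atz("top",u,.05).round(4) for u in [(467,268),(485,273),(475,270.5)]])
print("corner", [atz("scene",u,.1).round(4) for u in [(163.5,301),(184,298)]], "peak",atz("scene",(172.5,296),.119))
for x in ([.5,-.25,0],[.5,-.25,.12]): print(proj("top",x))
E
```

```text
nadir [[318.55615009 345.54941057]]
foot scene [ 0.5649 -0.1579  0.018 ]
foot scene [ 0.7203 -0.0285  0.018 ]
foot top [ 0.7138 -0.0254  0.018 ]
foot top [ 0.5462 -0.0392  0.018 ]
foot top [ 0.5578 -0.1555  0.018 ]
foot top [ 0.7247 -0.1401  0.018 ]
stage scene [0.4539 0.1497 0.012 ]
stage scene [0.4764 0.2427 0.012 ]
stage scene [0.7652 0.1759 0.012 ]
stage top [0.4705 0.2456 0.012 ]
stage top [0.449  0.1495 0.012 ]
stage top [0.7398 0.0856 0.012 ]
pin (array([0.44054646, 0.21112228, 0.15753562]), np.float64(0.008354390070293823)) [0.4476942  0.21046567 0.165     ]
tip (array([ 0.51534298, -0.10171825,  0.21859039]), np.float64(0.003635358001615189))
attach [array([ 0.4438, -0.3554,  0.05  ]), array([ 0.4557, -0.3142,  0.05  ])] [array([ 0.4525, -0.3112,  0.05  ]), array([ 0.4375, -0.3516,  0.05  ]), array([ 0.4452, -0.3291,  0.05  ])]
corner [array([ 0.4412, -0.3558,  0.1   ]), array([ 0.4582, -0.3119,  0.1   ])] peak [ 0.45295484 -0.33366658  0.119     ]
[[433.88070307 253.97019941]]
[[445.90007259 244.47070799]]
```

```bash
python3 - <<'E'
from fit import *
s=cv2.imread("pics/scene0.png");t=cv2.imread("pics/top0.png")
st=manip.get_state(); Rr=R.from_quat(st['orientation']); P=st['position']
tips=[P+Rr.apply([0,sg*.0425,-.005]) for sg in(1,-1)]+[P+Rr.apply([0,0,.0])]
a=np.linspace(0,2*np.pi,40)
ring=[np.c_[.1*np.cos(a),.1*np.sin(a),0*a]]
crop(s,380,30,460,110,7,"e1.png",proj("scene",tips));crop(t,0,360,110,480,5,"e2.png",proj("top",tips))
crop(s,180,130,280,200,6,"e3.png",proj("scene",ring[0]))
crop(t,290,400,420,480,5,"e4.png",proj("top",ring[0]))
a=[cv2.imread(f"pics/e{i}.png") for i in range(1,5)]
def hs(x,y,n):
    W=max(x.shape[0],y.shape[0]); f=lambda z:cv2.copyMakeBorder(z,0,W-z.shape[0],0,6,0)
    r=np.hstack([f(x),f(y)]);k=min(1,800/r.shape[1]);cv2.imwrite(n,cv2.resize(r,None,fx=k,fy=k))
hs(a[0][:, :],a[1],"pics/f1.png");hs(a[2],a[3],"pics/f2.png")
E
```

```text
nadir [[318.55615009 345.54941057]]
```

View pics/f1.png

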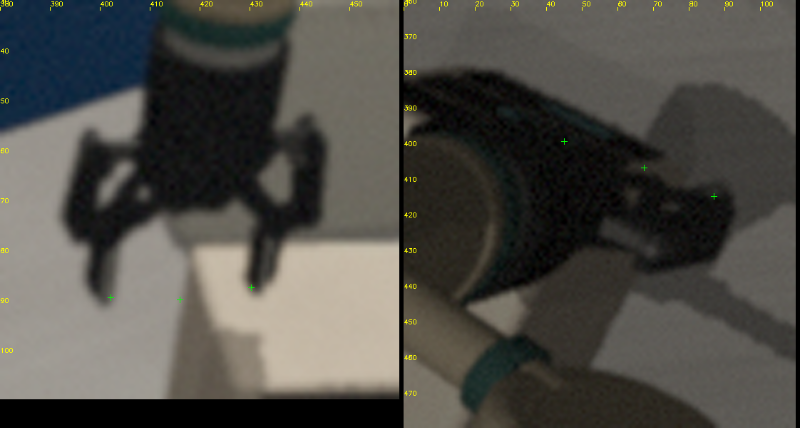

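View pics/f2.png

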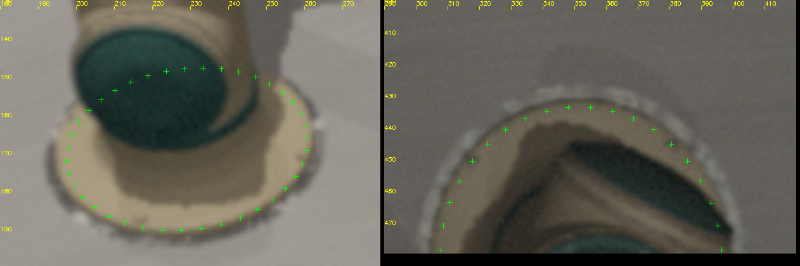

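Request:
servo_tool(targets=[[[0, 0, 0], [-0.3, -0.4, 0], 1], [[0, 0, 0], [-0.55, -0.7, 0], 1], [[0, 0, 0], [-0.55, -0.7, 0], 1], [[0, 0, 0], [-0.55, -0.7, 0], 1], [[0, 0, 0], [-0.55, -0.7, 0], 1], [[0, 0, 0], [-0.55, -0.7, 0], 1], [[0, 0, 0], [-0.55, -0.7, 0], 1], [[0, 0, 0], [-0.55, -0.7, 0], 1], [[0, 0, 0], [-0.55, -0.7, 0], 1], [[0, 0, 0], [-0.55, -0.7, 0], 1]])

```text
time: 1.1
position: [0.3375, 0.1055, 0.2346]
orientation: [0.197, 0.98, -0.002, -0.001]
ft_force: [1.2, 0.6, -0.0]
opening: 0.0855
```

```bash
cat >> h.py <<'E'
def go(pos,yaw):
    """remaining in tool units; yaw = world angle of tool y (deg), tool down"""
    s=manip.get_state(); r=R.from_quat(s['orientation']); 
    a=np.radians(yaw); y=np.array([np.cos(a),np.sin(a),0]); z=np.array([0,0,-1.]); x=np.cross(y,z)
    g=R.from_matrix(np.c_[x,y,z]); rv=np.degrees((r.inv()*g).as_rotvec())/8
    print("t",s['time'],"pos",s['position'].round(4),"F",s['ft_force'].round(1),"M",s['ft_torque'].round(2),"op",round(s['opening'],4))
    print("turn",rv.round(2),"shift",(r.inv().apply(np.array(pos)-s['position'])/.05).round(2))
E
python3 -c "
from h import *
go([.4475,-.333,.22],70.5)"
```

```text
t 1.1 pos [0.3375 0.1055 0.2346] F [ 1.2  0.6 -0. ] M [ 0.02  0.04 -0.05] op 0.0855
turn [-0.03 -0.01 -0.4 ] shift [-5.42 -7.24  0.32]
```

Request:
servo_tool(targets=[[[0, 0, -0.1], [-0.55, -0.73, 0.03], 1], [[0, 0, -0.1], [-0.55, -0.73, 0.03], 1], [[0, 0, -0.1], [-0.55, -0.73, 0.03], 1], [[0, 0, -0.1], [-0.55, -0.73, 0.03], 1], [[0, 0, 0], [-0.55, -0.73, 0.03], 1], [[0, 0, 0], [-0.55, -0.73, 0.03], 1], [[0, 0, 0], [-0.55, -0.73, 0.03], 1], [[0, 0, 0], [-0.55, -0.73, 0.03], 1], [[0, 0, 0], [-0.5, -0.65, 0.03], 1], [[0, 0, 0], [-0.3, -0.4, 0.03], 1], [[0, 0, 0], [-0.15, -0.2, 0], 1], [[0, 0, 0], [0, 0, 0], 1]])

```text
time: 2.3
position: [0.4644, -0.3437, 0.2159]
orientation: [0.174, 0.985, -0.0, -0.002]
ft_force: [-0.5, 0.5, 0.7]
opening: 0.0856
```

```bash
python3 -c "
from h import *
go([.4475,-.333,.22],70.5)
s=eyes.grab_frame('scene');t=eyes.grab_frame('top');cv2.imwrite('pics/s1.png',s);cv2.imwrite('pics/t1.png',t)
st=manip.get_state(); r=R.from_quat(st['orientation']); P=st['position']
tips=[P+r.apply([0,sg*.0425,-.005]) for sg in(1,-1)]+[P]
crop(s,110,200,230,350,5,'g1.png',proj('scene',tips));crop(t,420,180,560,330,5,'g2.png',proj('top',tips))
"
```

```text
t 2.3 pos [ 0.4644 -0.3437  0.2159] F [-0.5  0.5  0.7] M [ 0.04  0.   -0.  ] op 0.0856
turn [-0.01 -0.02 -0.06] shift [ 0.39  0.08 -0.08]
```

View pics/g1.png

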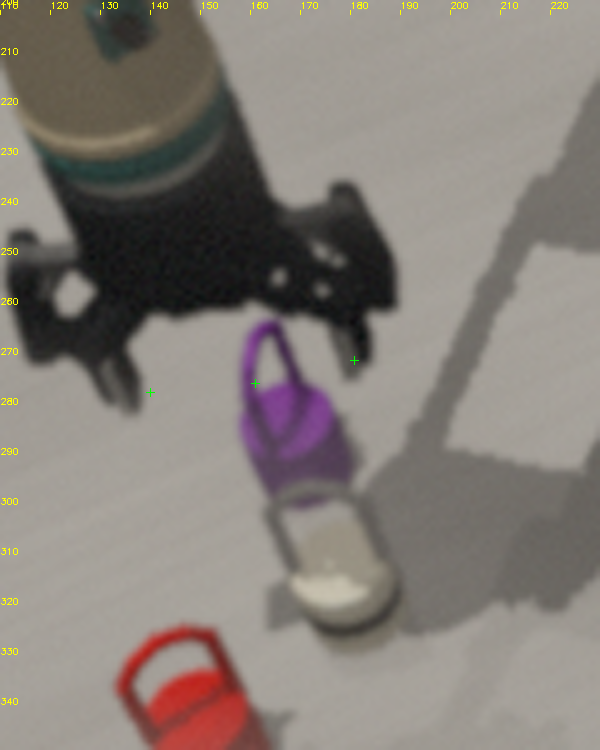

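View pics/g2.png

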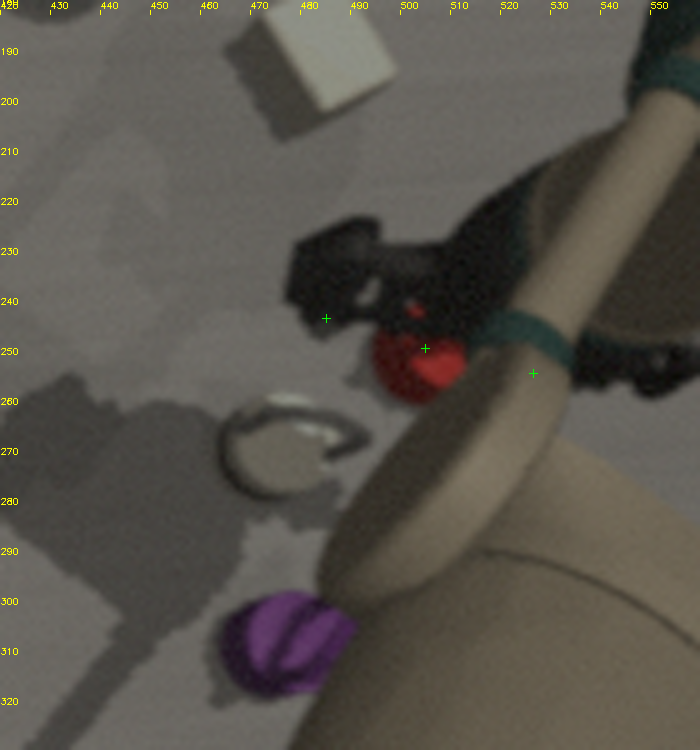

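```bash
python3 - <<'E'
from fit import *
s=cv2.imread('pics/s1.png'); t=cv2.imread('pics/top0.png')
ims=[]
for yaw in(-.25,-.40):
  a=np.linspace(0,2*np.pi,24)
  L=[(0,y,z) for y in(-21,21) for z in range(50,100,8)]+[(0,0,115),(0,10,107),(0,-10,107)]+[(24*np.cos(b),24*np.sin(b),50) for b in a]
  for n,im,d,box in(("scene",s,(.4505,-.3345),(150,280,210,340)),("top",t,(.445,-.3315),(455,245,505,290))):
    crop(im,*box,7 if n=="scene" else 7,f"o_{n}{yaw}.png",proj(n,T((*d,yaw),L)))
    ims.append(cv2.imread(f"pics/o_{n}{yaw}.png"))
f=lambda z:cv2.copyMakeBorder(z,0,420-z.shape[0],0,0,0)
r=np.vstack([np.hstack([f(ims[0]),f(ims[1])]),np.hstack([f(ims[2]),f(ims[3])])])
cv2.imwrite("pics/o.png",cv2.resize(r,None,fx=.7,fy=.7)); 
E
```

```text
nadir [[318.55615009 345.54941057]]
```

View pics/o.png

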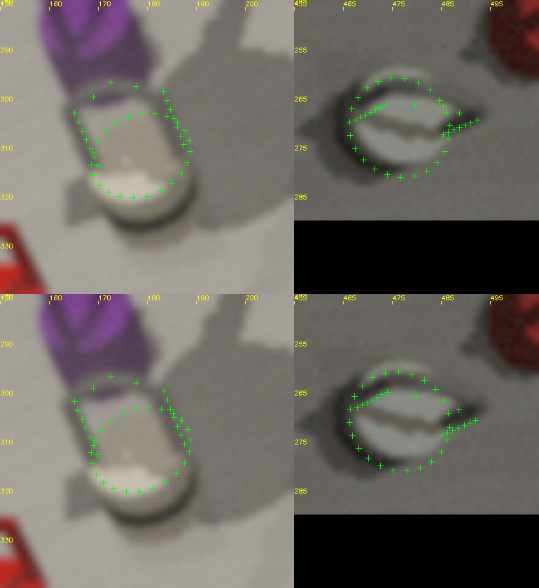

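```bash
python3 - <<'E'
from h import *
for n,u,z in(("top",(476,308),.05),("top",(487,300),.11),("top",(509,249),.05),("top",(525,241.5),.11),("scene",(163,267),.11),("scene",(146,326),.11)): print(n,u,atz(n,u,z).round(3))
go([.4495,-.333,.13],72.8)
E
```

```text
top (476, 308) [ 0.358 -0.319  0.05 ]
top (487, 300) [ 0.371 -0.327  0.11 ]
top (509, 249) [ 0.49  -0.417  0.05 ]
top (525, 241.5) [ 0.495 -0.431  0.11 ]
scene (163, 267) [ 0.356 -0.323  0.11 ]
scene (146, 326) [ 0.491 -0.412  0.11 ]
t 2.4 pos [ 0.4638 -0.3414  0.2162] F [0.5 0.7 0.7] M [-0.01 -0.02  0.01] op 0.0854
turn [ 0.   -0.03 -0.34] shift [0.32 0.06 1.73]
```

Request:
servo_tool(targets=[[[0, -0.03, -0.34], [0.16, 0.03, 0.2], 1], [[0, 0, 0], [0.16, 0.03, 0.3], 1], [[0, 0, 0], [0, 0, 0.4], 1], [[0, 0, 0], [0, 0, 0.4], 1], [[0, 0, 0], [0, 0, 0.3], 1], [[0, 0, 0], [0, 0, 0], 1]])

```text
time: 3.0
position: [0.4471, -0.3208, 0.1375]
orientation: [0.144, 0.99, 0.002, 0.001]
ft_force: [-0.3, 1.0, 0.1]
opening: 0.085
```

```bash
python3 -c "
from h import *
go([.4495,-.333,.075],72.8)
s=eyes.grab_frame('scene');cv2.imwrite('pics/s2.png',s)
crop(s,110,230,230,350,6,'g3.png')
"
```

```text
t 3.0 pos [ 0.4471 -0.3208  0.1375] F [-0.3  1.   0.1] M [-0.03  0.01 -0.01] op 0.085
turn [0.03 0.01 0.08] shift [-0.11 -0.23  1.25]
```

View pics/g3.png

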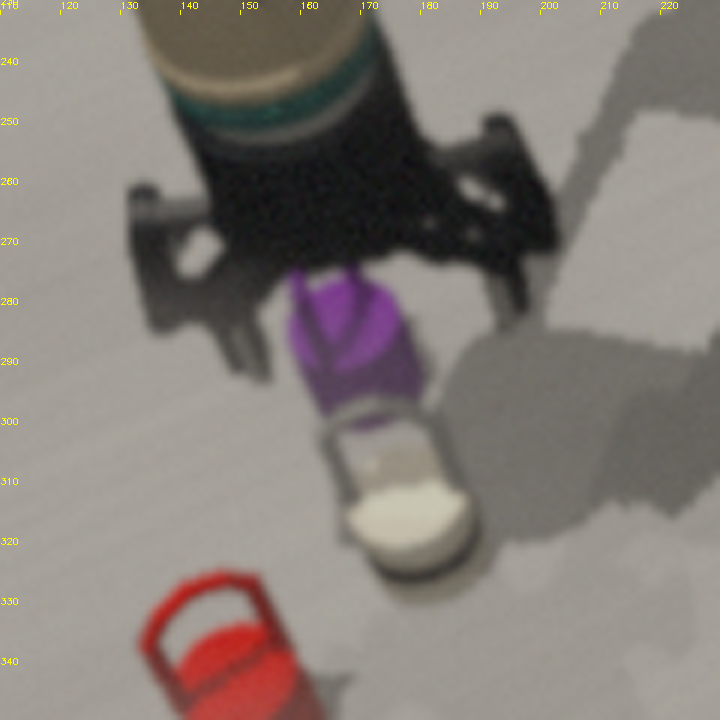

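Request:
servo_tool(targets=[[[0, 0, 0.08], [-0.11, -0.23, 0.1], 1], [[0, 0, 0], [0, 0, 0.3], 1], [[0, 0, 0], [0, 0, 0.3], 1], [[0, 0, 0], [0, 0, 0.1], 1], [[0, 0, 0], [0, 0, 0], 1]])

```text
time: 3.55
position: [0.4536, -0.3374, 0.1031]
orientation: [0.149, 0.989, -0.003, 0.006]
ft_force: [-0.3, 0.8, 0.1]
opening: 0.0851
```

```bash
python3 -c "
from h import *
go([.4495,-.333,.075],72.8)
s=eyes.grab_frame('scene');cv2.imwrite('pics/s3.png',s)
crop(s,110,230,230,350,6,'g4.png')
"
```

```text
t 3.55 pos [ 0.4536 -0.3374  0.1031] F [-0.3  0.8  0.1] M [ 0.    0.01 -0.02] op 0.0851
turn [-0.02  0.1   0.  ] shift [0.11 0.06 0.56]
```

View pics/g4.png

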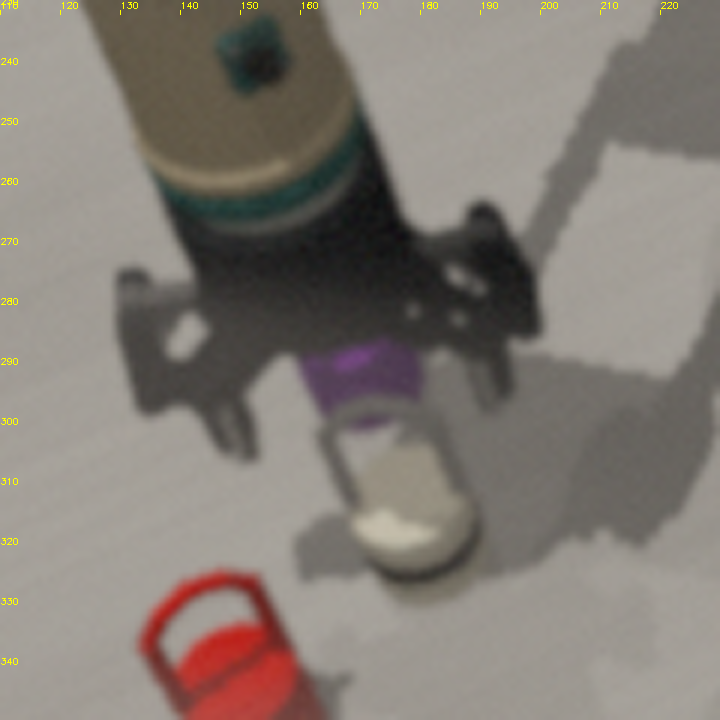

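Request:
servo_tool(targets=[[[-0.02, 0.1, 0], [0.08, 0.05, 0.2], 1], [[0, 0, 0], [0.03, 0, 0.25], 1], [[0, 0, 0], [0, 0, 0.1], 1], [[0, 0, 0], [0, 0, 0], 1]])

```text
time: 4.0
position: [0.4503, -0.3347, 0.0767]
orientation: [0.15, 0.989, -0.001, 0.001]
ft_force: [-0.1, 0.7, -0.0]
opening: 0.0853
```

```bash
python3 -c "
from h import *
go([.4495,-.333,.075],72.8)
s=eyes.grab_frame('scene');cv2.imwrite('pics/s4.png',s)
crop(s,110,230,230,350,6,'g5.png')
"
```

```text
t 4.0 pos [ 0.4503 -0.3347  0.0767] F [-0.1  0.7 -0. ] M [0.   0.04 0.01] op 0.0853
turn [-0.02  0.02 -0.  ] shift [0.03 0.03 0.03]
```

View pics/g5.png

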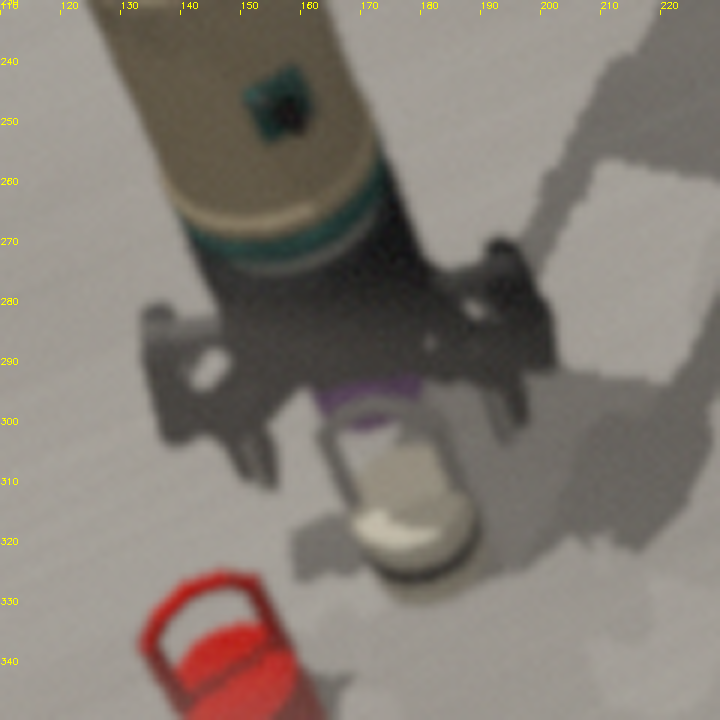

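Request:
servo_tool(targets=[[[0, 0, 0], [0, 0, 0], 0.3], [[0, 0, 0], [0, 0, 0], 0], [[0, 0, 0], [0, 0, 0], -0.5], [[0, 0, 0], [0, 0, 0], -1], [[0, 0, 0], [0, 0, 0], -1], [[0, 0, 0], [0, 0, 0], -1], [[0, 0, 0], [0, 0, 0], -1]])

```text
time: 4.75
position: [0.4513, -0.3355, 0.0786]
orientation: [0.149, 0.989, -0.002, 0.002]
ft_force: [-0.6, 0.6, -1.3]
opening: 0.0474
```

```bash
python3 -c "
from h import *
go([.4495,-.333,.075],72.8)
s=eyes.grab_frame('scene');cv2.imwrite('pics/s5.png',s)
crop(s,110,230,230,350,6,'g6.png')
"
```

```text
t 4.75 pos [ 0.4513 -0.3355  0.0786] F [-0.6  0.6 -1.3] M [ 0.01 -0.02  0.  ] op 0.0474
turn [-0.03  0.04  0.  ] shift [0.05 0.04 0.07]
```

View pics/g6.png

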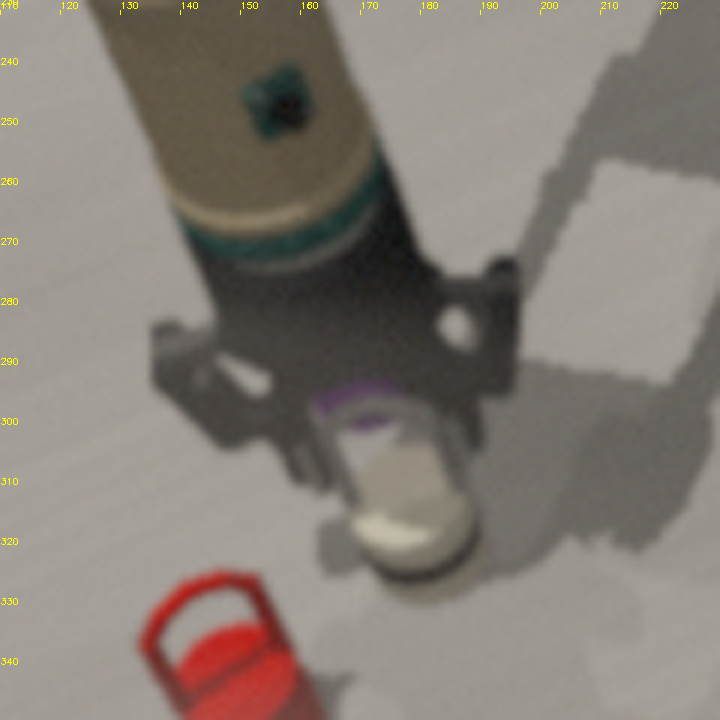

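Request:
servo_tool(targets=[[[0, 0, 0], [0, 0, -0.2], -1], [[0, 0, 0], [0, 0, -0.4], -1], [[0, 0, 0], [0, 0, -0.5], -1], [[0, 0, 0], [0, 0, -0.5], -1], [[0, 0, 0], [0, 0, -0.5], -1], [[0, 0, 0], [0, 0, -0.4], -1], [[0, 0, 0], [0, 0, -0.3], -1], [[0, 0, 0], [0, 0, 0], -1]])

```text
time: 5.6
position: [0.4503, -0.3343, 0.2277]
orientation: [0.149, 0.989, -0.002, 0.002]
ft_force: [0.8, 0.1, -0.4]
opening: 0.0481
```

```bash
python3 -c "
from h import *
go([.45,-.112,.2136],94.9)
"
```

```text
t 5.6 pos [ 0.4503 -0.3343  0.2277] F [ 0.8  0.1 -0.4] M [0.05 0.01 0.04] op 0.0481
turn [-0.04  0.03 -2.76] shift [1.32 4.25 0.26]
```

Request:
servo_tool(targets=[[[0, 0, -0.46], [0.1, 0.4, 0.04], -1], [[0, 0, -0.46], [0.15, 0.6, 0.04], -1], [[0, 0, -0.46], [0.1, 0.65, 0.04], -1], [[0, 0, -0.46], [0.05, 0.65, 0.04], -1], [[0, 0, -0.46], [0, 0.65, 0.04], -1], [[0, 0, -0.46], [0, 0.65, 0.04], -1], [[0, 0, 0], [0, 0.4, 0.02], -1], [[0, 0, 0], [0, 0, 0], -1], [[0, 0, 0], [0, 0, 0], -1]])

```text
time: 6.5
position: [0.447, -0.1251, 0.2086]
orientation: [-0.05, 0.999, -0.002, -0.001]
ft_force: [0.4, -0.3, -1.2]
opening: 0.048
```

```bash
python3 -c "
from h import *
go([.45,-.112,.2136],94.9)
s=eyes.grab_frame('scene');t=eyes.grab_frame('top');cv2.imwrite('pics/s6.png',s);cv2.imwrite('pics/t6.png',t)
crop(s,200,200,340,360,5,'g7.png');crop(t,320,140,440,290,5,'g8.png')
"
```

```text
t 6.5 pos [ 0.447  -0.1251  0.2086] F [ 0.4 -0.3 -1.2] M [ 0.06  0.02 -0.03] op 0.048
turn [-0.03 -0.01  0.1 ] shift [-0.09  0.26 -0.1 ]
```

View pics/g7.png

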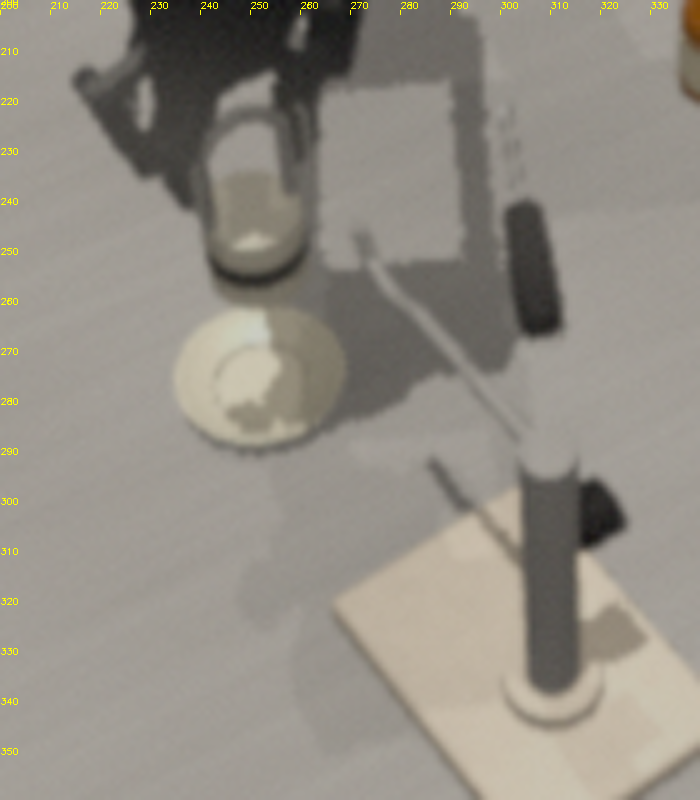

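View pics/g8.png

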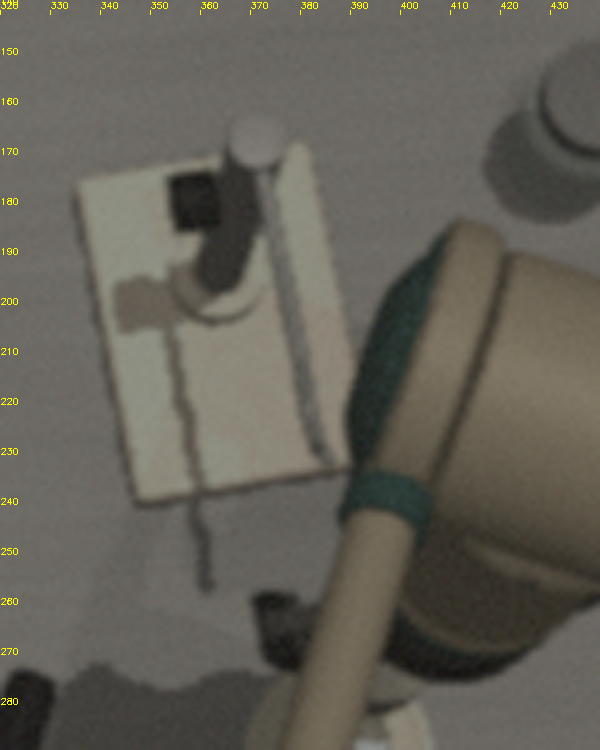

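```bash
python3 - <<'E'
from h import *
print("peak",atz("scene",(248.5,221),.249),"corners",atz("scene",(240.5,231),.227),atz("scene",(258.5,228),.227))
print("tip",atz("scene",(271,246.5),.228),"dip", atz("scene",(274.5,254),.205),"coltop",atz("scene",(308.5,289.5),.22),"colfoot",atz("scene",(310,338),.018))
from fit import T
L=[(0,0,220),(-95,0,212),(-112,0,205),(-120,0,205),(-140,0,228),(-50,0,212)]
print(proj("scene",T((.6625,-.0915,.085),L)).round(1).tolist());print(proj("top",T((.6555,-.0885,.085),L)).round(1).tolist())
E
```

```text
peak [ 0.44795203 -0.12231603  0.249     ] corners [ 0.44689645 -0.14438241  0.227     ] [ 0.45995296 -0.1057062   0.227     ]
tip [ 0.52275234 -0.10693978  0.228     ] dip [ 0.52855118 -0.1030848   0.205     ] coltop [ 0.65775568 -0.0915315   0.22      ] colfoot [ 0.66106894 -0.09257829  0.018     ]
nadir [[318.55615009 345.54941057]]
[[309.7, 291.1], [284.3, 263.6], [280.1, 260.5], [278.1, 258.1], [272.5, 245.9], [296.0, 277.3]]
[[371.6, 168.6], [379.7, 212.9], [380.8, 221.5], [381.5, 225.2], [384.7, 232.0], [375.6, 192.3]]
```

Request:
servo_tool(targets=[[[-0.03, 0, 0.1], [-0.09, 0.26, -0.1], -1], [[0, 0, 0], [-0.2, 0, 0], -1], [[0, 0, 0], [-0.4, 0, 0], -1], [[0, 0, 0], [-0.2, 0, 0], -1], [[0, 0, 0], [0, 0, 0], -1]])

```text
time: 7.1
position: [0.4939, -0.115, 0.213]
orientation: [-0.039, 0.999, -0.002, -0.0]
ft_force: [-0.1, 0.0, -0.6]
opening: 0.0478
```

```bash
python3 -c "
from h import *
go([.5435,-.1035,.2136],94.9)
s=eyes.grab_frame('scene');t=eyes.grab_frame('top');cv2.imwrite('pics/s7.png',s);cv2.imwrite('pics/t7.png',t)
crop(s,210,200,320,320,6,'g9.png');crop(t,320,140,440,290,4,'g10.png')
"
```

```text
t 7.1 pos [ 0.4939 -0.115   0.213 ] F [-0.1  0.  -0.6] M [-0.   -0.    0.01] op 0.0478
turn [-0.02 -0.01 -0.05] shift [-1.01  0.15 -0.01]
```

View pics/g9.png

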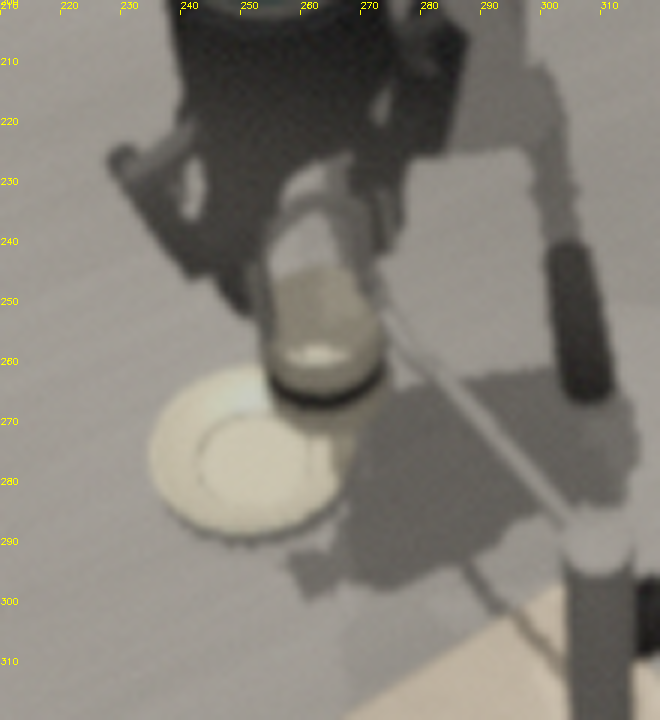

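Request:
servo_tool(targets=[[[0, 0, -0.05], [0, 0.15, -0.02], -1], [[0, 0, 0], [0, 0.03, 0], -1], [[0, 0, 0], [0, 0, 0], -1]])

```text
time: 7.5
position: [0.4897, -0.1051, 0.2137]
orientation: [-0.042, 0.999, -0.001, -0.002]
ft_force: [-0.2, 0.4, -1.0]
opening: 0.0477
```

```bash
python3 -c "
from h import *
go([.5435,-.1035,.2136],94.9)
s=eyes.grab_frame('scene');cv2.imwrite('pics/s8.png',s)
crop(s,230,210,310,300,8,'g11.png')
"
```

```text
t 7.5 pos [ 0.4897 -0.1051  0.2137] F [-0.2  0.4 -1. ] M [-0.01 -0.03 -0.01] op 0.0477
turn [-0.01 -0.03 -0.01] shift [-1.08 -0.06 -0.  ]
```

View pics/g11.png

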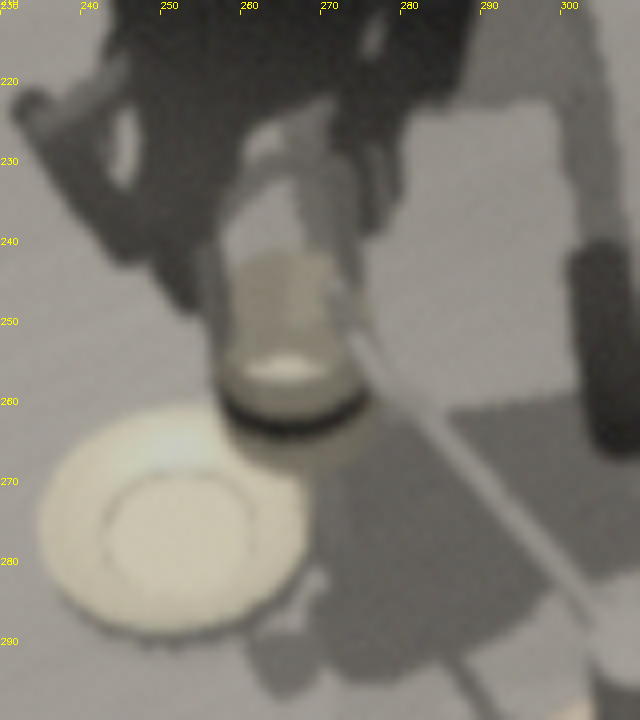

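```bash
python3 - <<'E'
from h import *
for x,y in((.4897,-.1051),(.5197,-.1024)): print(proj("scene",[[x,y,.254],[x,y,.246],[x,y,.228],[x,y,.185]]).round(1).tolist())
E
```

```text
[[263.8, 228.6], [264.1, 231.0], [264.8, 236.3], [266.3, 248.3]]
[[271.3, 237.2], [271.6, 239.5], [272.2, 244.7], [273.5, 256.6]]
```

Request:
servo_tool(targets=[[[0, 0, 0], [-0.2, -0.06, 0], -1], [[0, 0, 0], [-0.3, 0, 0], -1], [[0, 0, 0], [-0.2, 0, 0], -1], [[0, 0, 0], [0, 0, 0], -1]])

```text
time: 7.95
position: [0.5285, -0.1054, 0.2141]
orientation: [-0.042, 0.999, -0.001, -0.001]
ft_force: [-0.4, -0.2, -1.4]
opening: 0.0475
```

```bash
python3 -c "
from h import *
go([.5435,-.1035,.2136],94.9)
s=eyes.grab_frame('scene');cv2.imwrite('pics/s9.png',s)
crop(s,240,210,320,300,8,'g12.png')
"
```

```text
t 7.95 pos [ 0.5285 -0.1054  0.2141] F [-0.4 -0.2 -1.4] M [0.05 0.01 0.02] op 0.0475
turn [-0.02 -0.02 -0.01] shift [-0.3   0.01  0.01]
```

View pics/g12.png

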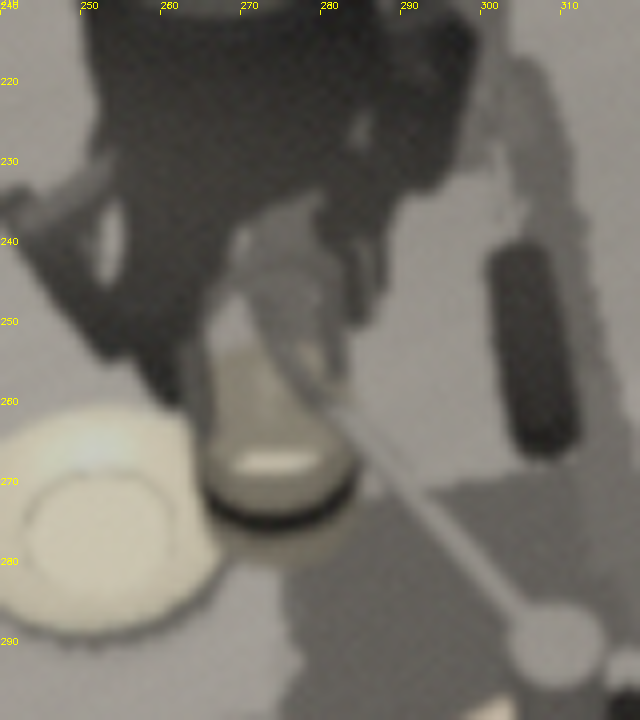

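Request:
servo_tool(targets=[[[0, 0, 0], [-0.2, 0, 0], -1], [[0, 0, 0], [-0.05, 0, 0.1], -1], [[0, 0, 0], [0, 0, 0.2], -1], [[0, 0, 0], [0, 0, 0.2], -1], [[0, 0, 0], [0, 0, 0], -1]])

```text
time: 8.5
position: [0.5402, -0.1039, 0.1858]
orientation: [-0.042, 0.999, -0.001, -0.003]
ft_force: [-0.1, 0.2, -1.2]
opening: 0.0481
```

```bash
python3 -c "
from h import *
go([.5405,-.1035,.1766],94.9)
s=eyes.grab_frame('scene');cv2.imwrite('pics/s10.png',s)
crop(s,240,210,320,300,8,'g13.png')
"
```

```text
t 8.5 pos [ 0.5402 -0.1039  0.1858] F [-0.1  0.2 -1.2] M [-0.01  0.1  -0.02] op 0.0481
turn [-0.01 -0.04 -0.  ] shift [-0.01  0.01  0.18]
```

View pics/g13.png

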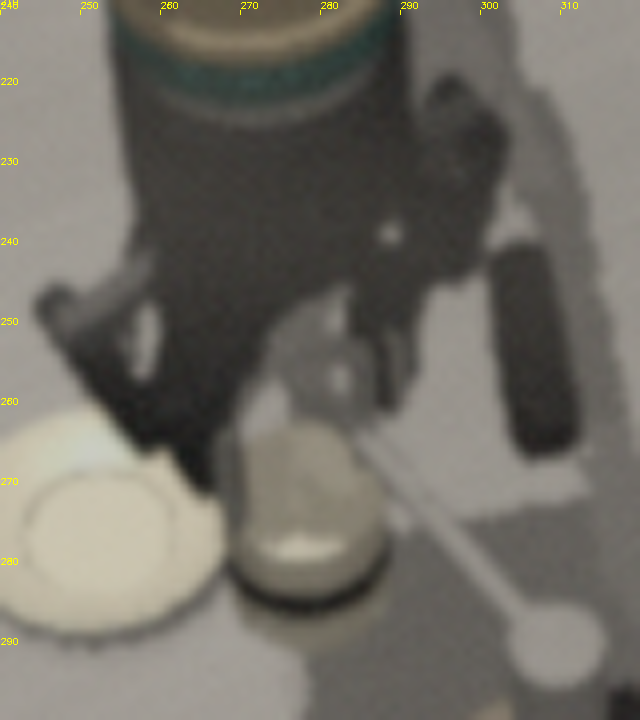

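Request:
servo_tool(targets=[[[0, 0, 0], [0, 0, 0.08], -1], [[0, 0, 0], [0, 0, 0.08], -1], [[0, 0, 0], [0, 0, 0.03], -1], [[0, 0, 0], [0, 0, 0], -1]])

```text
time: 8.95
position: [0.5408, -0.1042, 0.1784]
orientation: [-0.042, 0.999, -0.002, -0.001]
ft_force: [-0.4, -0.0, -0.7]
opening: 0.048
```

Request:
servo_tool(targets=[[[0, 0, 0], [0, 0, 0.06], -1], [[0, 0, 0], [0, 0, 0.04], -1], [[0, 0, 0], [0, 0, 0], -1]])

```text
time: 9.25
position: [0.5414, -0.1044, 0.1786]
orientation: [-0.042, 0.999, -0.002, 0.001]
ft_force: [0.4, 0.1, -1.4]
opening: 0.0483
```

```bash
python3 -c "
from h import *
go([.5405,-.1035,.1766],94.9)
s=eyes.grab_frame('scene');cv2.imwrite('pics/s11.png',s)
crop(s,240,220,320,310,8,'g14.png')
"
```

```text
t 9.25 pos [ 0.5414 -0.1044  0.1786] F [ 0.4  0.1 -1.4] M [ 0.02  0.03 -0.01] op 0.0483
turn [-0.04  0.02 -0.01] shift [0.02 0.02 0.04]
```

View pics/g14.png

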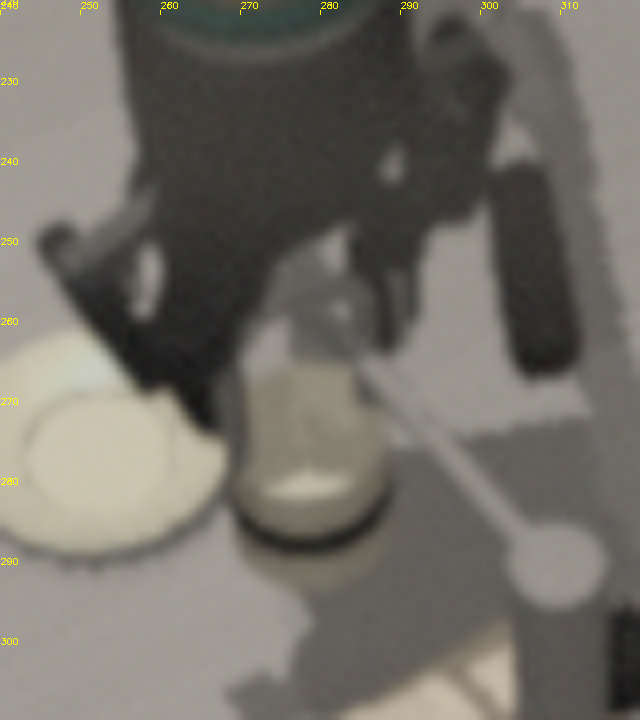

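Request:
servo_tool(targets=[[[0, 0, 0], [0, 0, 0.1], -1], [[0, 0, 0], [0, 0, 0], -1]])

```text
time: 9.5
position: [0.5425, -0.1047, 0.1785]
orientation: [-0.042, 0.999, -0.003, 0.004]
ft_force: [-0.1, 1.2, -2.7]
opening: 0.0477
```

```bash
python3 -c "
from h import *
go([.5405,-.1035,.1766],94.9);go([.5405,-.1035,.1766],94.9)
"
```

```text
t 9.5 pos [ 0.5425 -0.1047  0.1785] F [-0.1  1.2 -2.7] M [ 0.04 -0.05 -0.  ] op 0.0477
turn [-0.05  0.05 -0.01] shift [0.04 0.03 0.04]
t 9.5 pos [ 0.5425 -0.1047  0.1785] F [-0.1  1.2 -2.7] M [ 0.04 -0.05 -0.  ] op 0.0477
turn [-0.05  0.05 -0.01] shift [0.04 0.03 0.04]
```

```bash
python3 -c "
from h import *
s=manip.get_state();print(s['joint_pos'].round(3),s['joint_efforts'].round(2),s['ft_force'],s['qd'].round(3))
"
```

```text
[-0.314  0.279  1.658 -0.004  1.195 -1.968] [-2.000e-02 -4.159e+01 -2.378e+01 -2.000e-02  3.000e-02 -0.000e+00] [-0.07434595  1.15396515 -2.74720445] [-0.    -0.019 -0.022 -0.008  0.026  0.001]
```

Request:
servo_tool(targets=[[[0, 0, 0], [0, 0, -0.1], -1], [[0, 0, 0], [0, 0, 0], -1]])

```text
time: 9.7
position: [0.5426, -0.1048, 0.1836]
orientation: [-0.042, 0.999, -0.004, 0.004]
ft_force: [0.0, -0.0, -1.0]
opening: 0.0477
```

```bash
python3 -c "
from h import *
s=manip.get_state();print(s['joint_pos'].round(3),s['joint_efforts'].round(2),s['ft_force'],s['position'],s['qd'].round(3))
"
```

```text
[-0.314  0.275  1.651 -0.004  1.206 -1.968] [ 5.000e-02 -4.083e+01 -2.335e+01 -2.000e-02  6.000e-02 -0.000e+00] [ 0.02820273 -0.01065366 -0.99631428] [ 0.54261348 -0.10482547  0.18355228] [-0.     0.012  0.02  -0.001 -0.008  0.002]
```

Request:
servo_tool(targets=[[[-0.05, 0.05, 0], [0.03, 0.02, 0.1], -1]])

```text
time: 9.8
position: [0.5413, -0.104, 0.1785]
orientation: [-0.042, 0.999, -0.0, 0.001]
ft_force: [0.4, -0.9, -1.3]
opening: 0.0479
```

Request:
servo_tool(targets=[[[0, 0, 0], [0, 0, 0.1], -1]])

```text
time: 9.9
position: [0.5417, -0.1041, 0.177]
orientation: [-0.042, 0.999, -0.0, 0.002]
ft_force: [-11.6, 4.1, 47.1]
opening: 0.0482
```

Request:
servo_tool(targets=[[[0, 0, 0], [0, 0, 0.12], -1]])

```text
time: 10.0
position: [0.542, -0.1041, 0.1769]
orientation: [-0.043, 0.999, -0.001, 0.003]
ft_force: [-13.5, 3.7, 48.1]
opening: 0.0478
```

```bash
python3 -c "
from h import *
go([.5405,-.1035,.1766],94.9)
s=manip.get_state();print(s['joint_pos'].round(3),s['joint_efforts'].round(2))
s=eyes.grab_frame('scene');t=eyes.grab_frame('top');cv2.imwrite('pics/s12.png',s);cv2.imwrite('pics/t12.png',t)
crop(s,240,220,320,310,8,'g15.png');crop(t,330,150,430,280,5,'g16.png')
"
```

```text
t 10.0 pos [ 0.542  -0.1041  0.1769] F [-13.5   3.7  48.1] M [0.76 1.91 0.07] op 0.0478
turn [-0.01  0.04 -0.  ] shift [0.03 0.01 0.01]
[-3.160e-01  2.810e-01  1.660e+00  1.000e-03  1.195e+00 -1.972e+00] [ -0.73 -13.48 -13.21   0.02  -4.7    0.06]
```

View pics/g15.png

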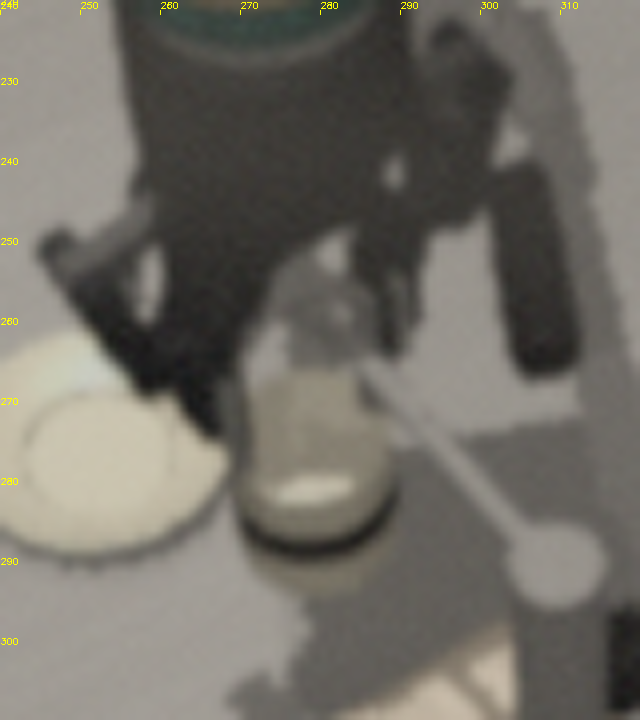

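View pics/g16.png

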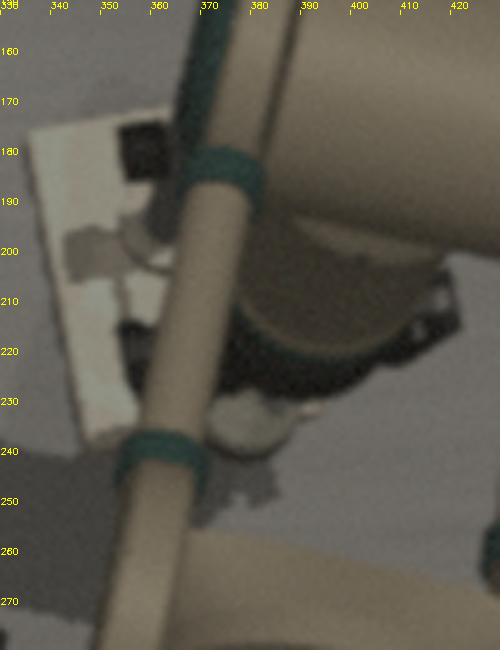

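Request:
servo_tool(targets=[[[0, 0.04, 0], [0.03, 0, -0.06], -1], [[0, 0, 0], [0.12, 0, 0], -1], [[0, 0, 0], [0, 0, 0], -1]])

```text
time: 10.4
position: [0.5343, -0.1047, 0.1813]
orientation: [-0.043, 0.999, -0.001, 0.002]
ft_force: [0.5, 0.2, 1.3]
opening: 0.0478
```

```bash
python3 -c "
from h import *
go([.5365,-.1035,.1766],94.9)"
```

```text
t 10.4 pos [ 0.5343 -0.1047  0.1813] F [0.5 0.2 1.3] M [ 0.13  0.06 -0.01] op 0.0478
turn [-0.02  0.02 -0.  ] shift [-0.04  0.02  0.09]
```

Lowering one small row at a time so I can read the force after each.

Request:
servo_tool(targets=[[[0, 0, 0], [-0.02, 0, 0.08], -1]])

```text
time: 10.5
position: [0.5363, -0.1044, 0.1794]
orientation: [-0.042, 0.999, -0.001, 0.003]
ft_force: [-4.1, 3.9, 31.6]
opening: 0.0476
```

Request:
servo_tool(targets=[[[0, 0, 0], [0, 0, 0.05], -1]])

```text
time: 10.6
position: [0.5375, -0.104, 0.1789]
orientation: [-0.042, 0.999, -0.001, 0.005]
ft_force: [-3.5, 2.5, 17.8]
opening: 0.048
```

Request:
servo_tool(targets=[[[0, 0, 0], [0, 0, 0.04], -1]])

```text
time: 10.7
position: [0.5385, -0.1037, 0.1785]
orientation: [-0.042, 0.999, -0.001, 0.006]
ft_force: [-1.3, 2.2, 11.6]
opening: 0.0479
```

Request:
servo_tool(targets=[[[0, 0, 0], [0, 0, 0], -1]])

```text
time: 10.8
position: [0.5392, -0.1034, 0.1787]
orientation: [-0.042, 0.999, -0.0, 0.007]
ft_force: [1.5, 1.3, 1.4]
opening: 0.0474
```

```bash
python3 -c "
from h import *
go([.5385,-.1037,.1775],94.9)
s=eyes.grab_frame('scene');cv2.imwrite('pics/s13.png',s)
crop(s,240,220,320,310,8,'g17.png')"
```

```text
t 10.8 pos [ 0.5392 -0.1034  0.1787] F [1.5 1.3 1.4] M [ 0.12 -0.11  0.03] op 0.0474
turn [-0.01  0.1  -0.01] shift [ 0.01 -0.    0.02]
```

View pics/g17.png

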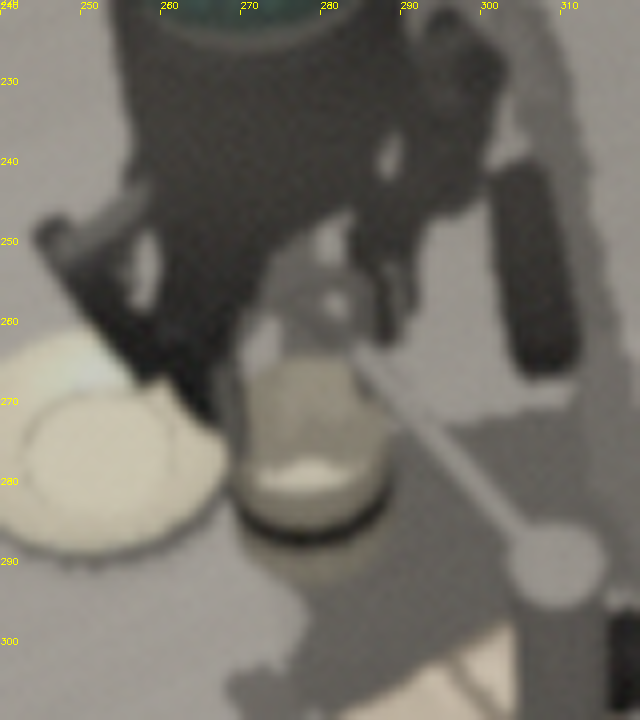

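Request:
servo_tool(targets=[[[0, 0, 0], [0, 0, 0], 0.2], [[0, 0, 0], [0, 0, 0], 0.25], [[0, 0, 0], [0, 0, 0], 0.35], [[0, 0, 0], [0, 0, 0], 0.45], [[0, 0, 0], [0, 0, 0], 0.6], [[0, 0, 0], [0, 0, 0], 0.6]])

```text
time: 11.45
position: [0.5368, -0.1036, 0.1737]
orientation: [-0.042, 0.999, 0.001, 0.003]
ft_force: [0.2, -0.4, 0.2]
opening: 0.0683
```

```bash
python3 -c "
from h import *
go([.5385,-.1037,.1775],94.9)
s=eyes.grab_frame('scene');cv2.imwrite('pics/s14.png',s)
crop(s,240,220,320,310,8,'g18.png')"
```

```text
t 11.45 pos [ 0.5368 -0.1036  0.1737] F [ 0.2 -0.4  0.2] M [0.03 0.01 0.  ] op 0.0683
turn [ 0.01  0.04 -0.01] shift [-0.03 -0.01 -0.08]
```

View pics/g18.png

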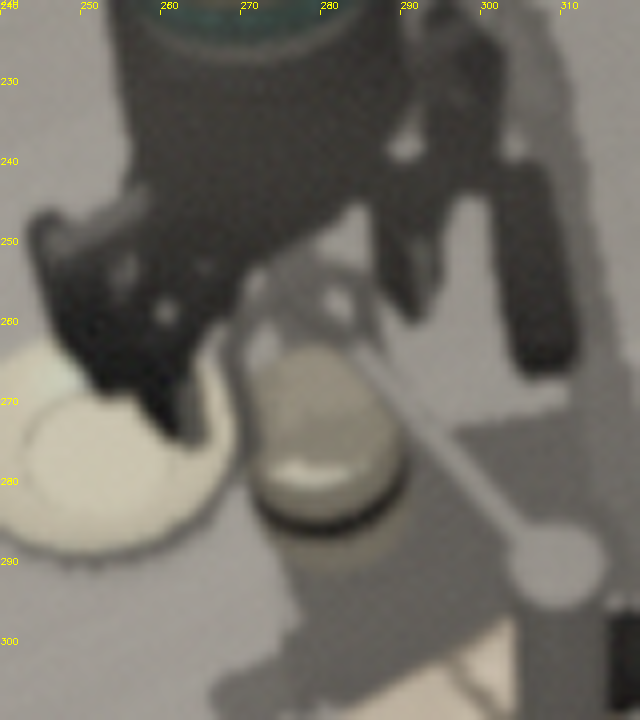

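Request:
servo_tool(targets=[[[0, 0, 0], [0, 0, 0], 1], [[0, 0, 0], [0, 0, -0.1], 1], [[0, 0, 0], [0, 0, -0.2], 1], [[0, 0, 0], [0, 0, -0.3], 1], [[0, 0, 0], [0, 0, -0.4], 1], [[0, 0, 0], [0, 0, -0.5], 1], [[0, 0, 0], [0, 0, -0.5], 1], [[0, 0, 0], [0, 0, -0.4], 1], [[0, 0, 0], [0, 0, 0], 1]])

```text
time: 12.4
position: [0.5364, -0.1038, 0.3039]
orientation: [-0.042, 0.999, -0.0, 0.005]
ft_force: [-0.4, 0.5, 0.1]
opening: 0.0857
```

```bash
python3 -c "
from h import *
go([.442,.213,.28],94.9)
s=eyes.grab_frame('scene');cv2.imwrite('pics/s15.png',s)
crop(s,240,200,330,310,7,'g19.png')"
```

```text
t 12.4 pos [ 0.5364 -0.1038  0.3039] F [-0.4  0.5  0.1] M [ 0.01  0.01 -0.07] op 0.0857
turn [-0.    0.07 -0.01] shift [1.36 6.47 0.46]
```

View pics/g19.png

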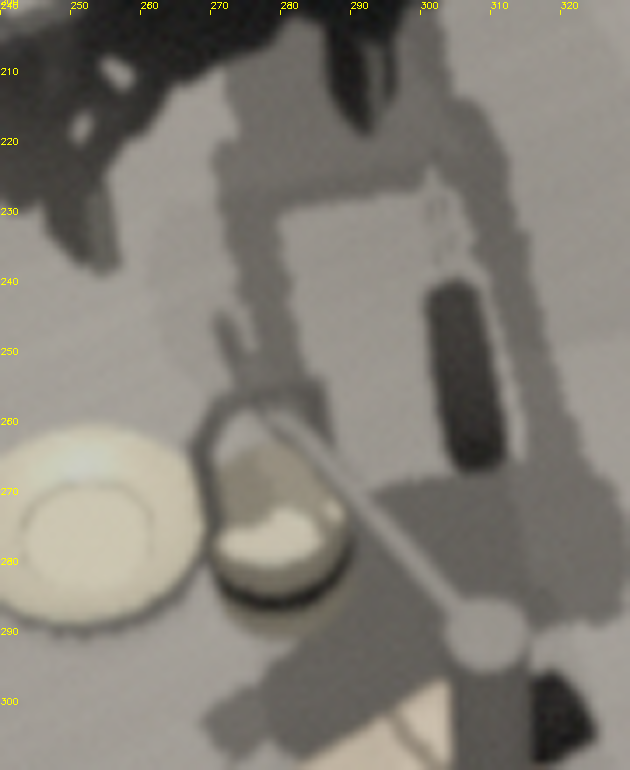

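Request:
servo_tool(targets=[[[0, 0.07, 0], [0.1, 0.4, 0], 1], [[0, 0, 0], [0.17, 0.8, 0.03], 1], [[0, 0, 0], [0.2, 0.9, 0.03], 1], [[0, 0, 0], [0.2, 0.9, 0.03], 1], [[0, 0, 0], [0.2, 0.9, 0.03], 1], [[0, 0, 0], [0.2, 0.9, 0.03], 1], [[0, 0, 0], [0.17, 0.8, 0.03], 1], [[0, 0, 0.8], [0.1, 0.5, 0.03], 1], [[0, 0, 0.9], [0, 0, 0], 1], [[0, 0, 0.9], [0, 0, 0], 1], [[0, 0, 0.8], [0, 0, 0], 1], [[0, 0, 0], [0, 0, 0], 1]])

```text
time: 13.65
position: [0.4319, 0.205, 0.2764]
orientation: [0.204, 0.979, -0.004, -0.013]
ft_force: [1.2, -0.1, -0.4]
opening: 0.0853
```

```bash
python3 -c "
from h import *
go([.4415,.213,.23],67.3)
s=eyes.grab_frame('scene');t=eyes.grab_frame('top');cv2.imwrite('pics/s16.png',s);cv2.imwrite('pics/t16.png',t)
crop(s,320,130,420,260,5,'h1.png');crop(t,190,220,300,330,5,'h2.png');crop(s,240,220,320,310,7,'h3.png');crop(t,330,150,410,270,5,'h4.png')"
```

```text
t 13.65 pos [0.4319 0.205  0.2764] F [ 1.2 -0.1 -0.4] M [ 0.04 -0.02  0.  ] op 0.0853
turn [-0.1  -0.17 -0.1 ] shift [-0.13  0.24  0.92]
```

View pics/h1.png

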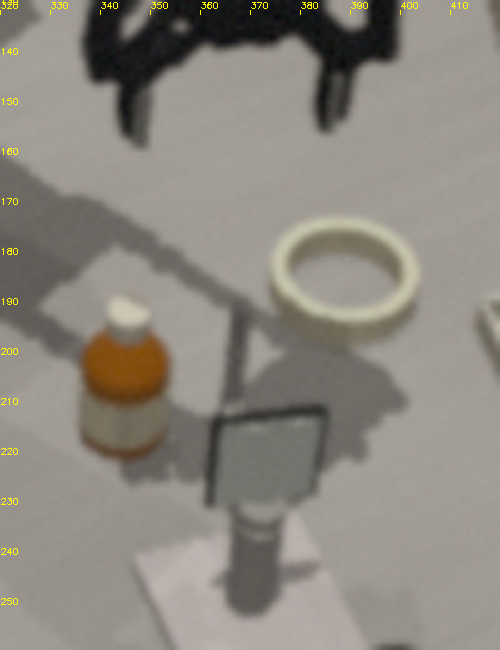

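View pics/h3.png

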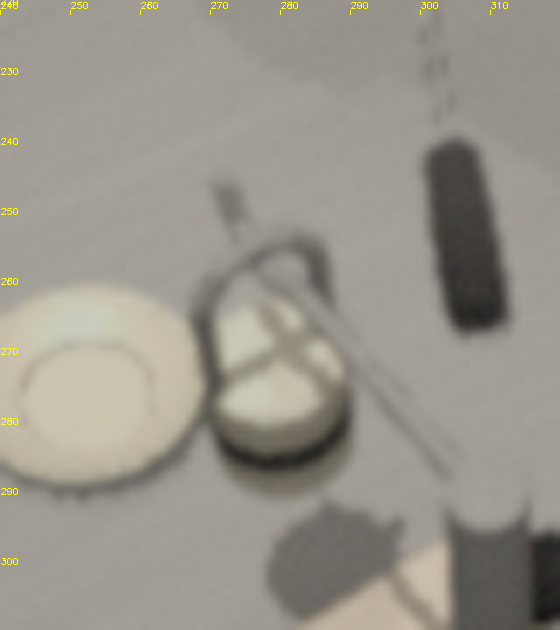

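View pics/h4.png

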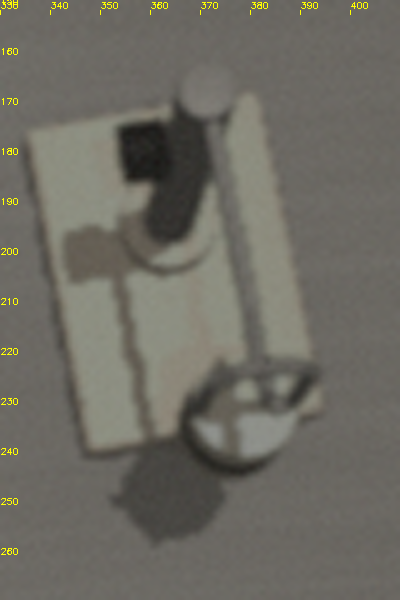

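```bash
python3 - <<'E'
from h import *
print("drum top",atz("top",(379,233.5),.148),atz("scene",(279.6,270.5),.148), "bandbottomscene",atz("scene",(279.5,287),.098))
b=lambda p,q: np.arctan2(q[1]-p[1],q[0]-p[0])
print(b((.5085,.1866),atz("top",(379,233.5),.148)),b((.5139,.1852),atz("scene",(279.6,270.5),.148)))
t=cv2.imread("pics/t16.png");s=cv2.imread("pics/s16.png")
crop(t,225,230,285,300,9,"h5.png");crop(s,340,225,440,335,7,"h6.png");crop(t,235,140,300,240,7,"h7.png")
E
```

```text
drum top [ 0.53080534 -0.09964571  0.148     ] [ 0.53618159 -0.09813225  0.148     ] bandbottomscene [ 0.54508145 -0.1065664   0.098     ]
-1.4930297363241012 -1.4923166554784826
```

View pics/h5.png

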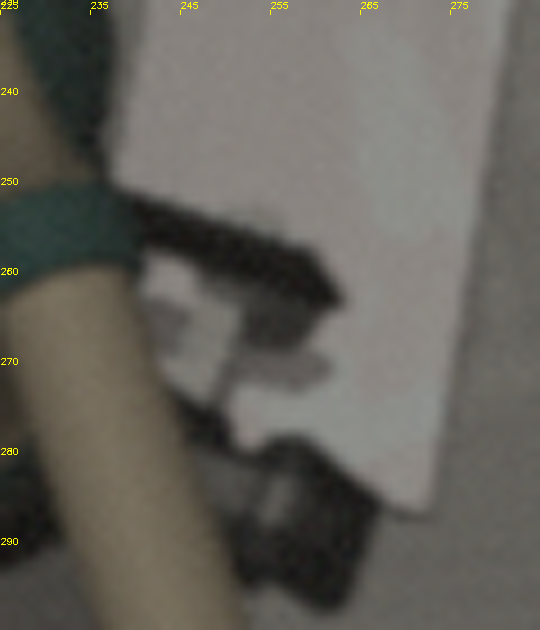

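View pics/h6.png

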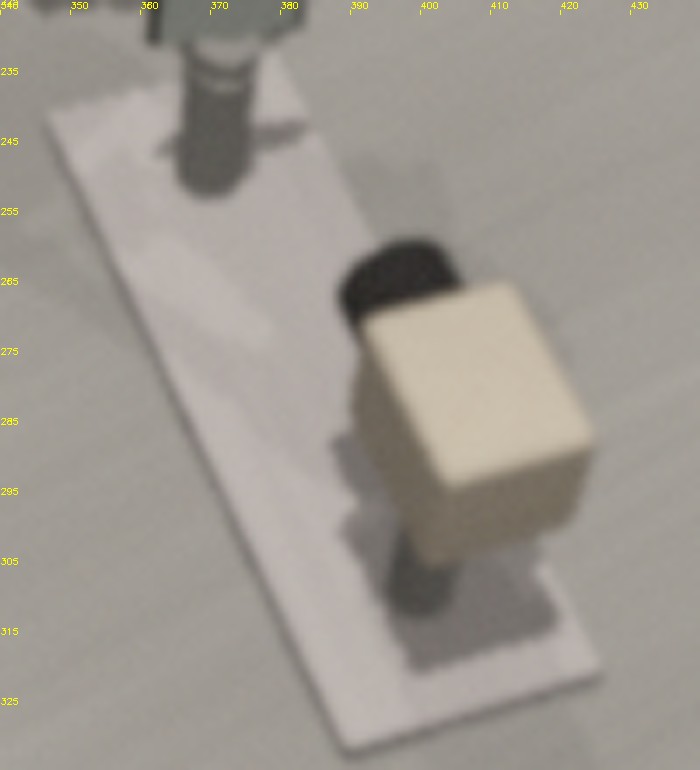

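View pics/h7.png

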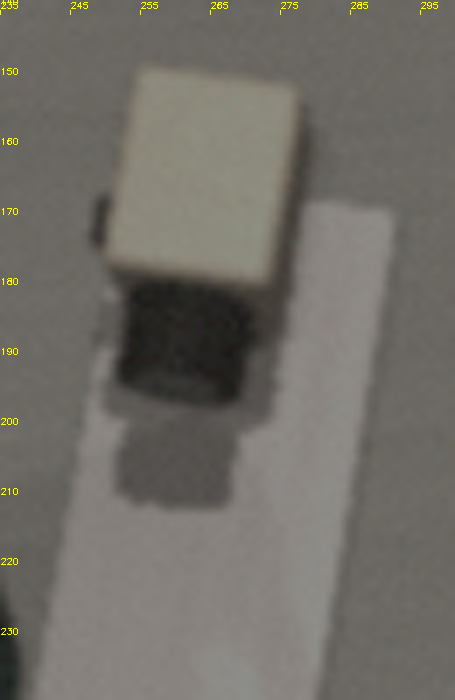

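```bash
python3 - <<'E'
from fit import *
t=cv2.imread("pics/t16.png");s=cv2.imread("pics/s16.png")
a=np.linspace(0,2*np.pi,33)
def tgt(x,y,yaw): 
    L=[(24*np.cos(b),24*np.sin(b),z) for b in a for z in(98,148)]+[(0,0,217)]+[(0,sg*25,196) for sg in(1,-1)]
    return T((x,y,yaw),L)
def st(x,y,yaw): return T((x,y,yaw),[(-95,0,216),(-112,0,209),(-120,0,209),(-140,0,230),(-60,0,216),(-105,60,18),(-105,-60,18),(65,-60,18),(65,60,18)])
for n,im,box,k,p,q in(("scene",s,(240,220,350,350),6,(.5395,-.1005),(.6625,-.0915)),("top",t,(325,150,405,260),7,(.534,-.099),(.6555,-.0885))):
    crop(im,*box,k,f"i_{n}.png",np.r_[proj(n,tgt(*p,.085)),proj(n,st(*q,.085))])
E
```

```text
nadir [[318.55615009 345.54941057]]
```

View pics/i_scene.png

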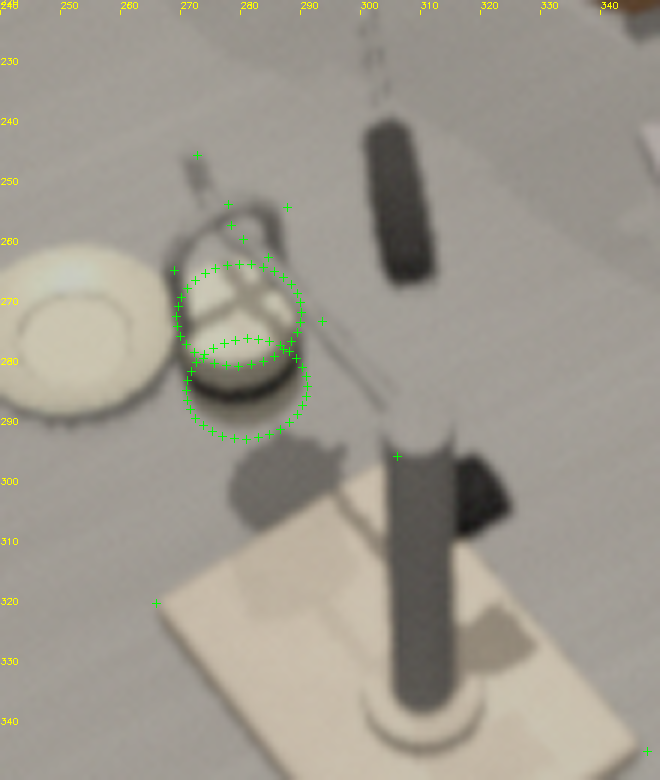

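View pics/i_top.png

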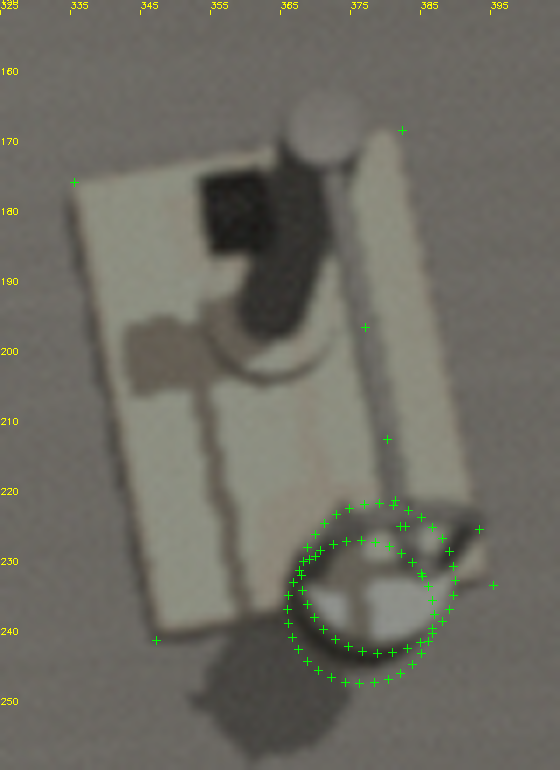

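```bash
python3 - <<'E'
from fit import *
t=eyes.grab_frame("top");s=eyes.grab_frame("scene")
for _ in range(3):
    pass
cv2.imwrite("pics/t17.png",t);cv2.imwrite("pics/s17.png",s)
crop(s,258,238,302,300,12,"j1.png");crop(t,355,210,405,255,12,"j2.png")
print(manip.get_state()['time'])
E
```

```text
nadir [[318.55615009 345.54941057]]
13.85
```

View pics/j1.png

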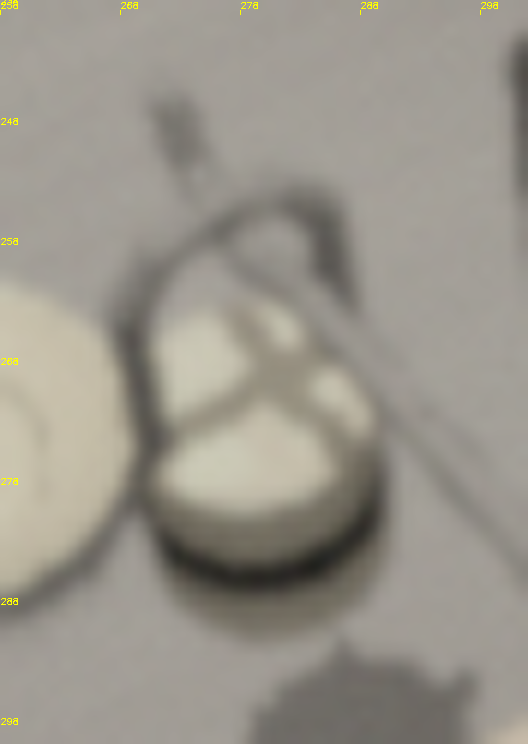

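View pics/j2.png

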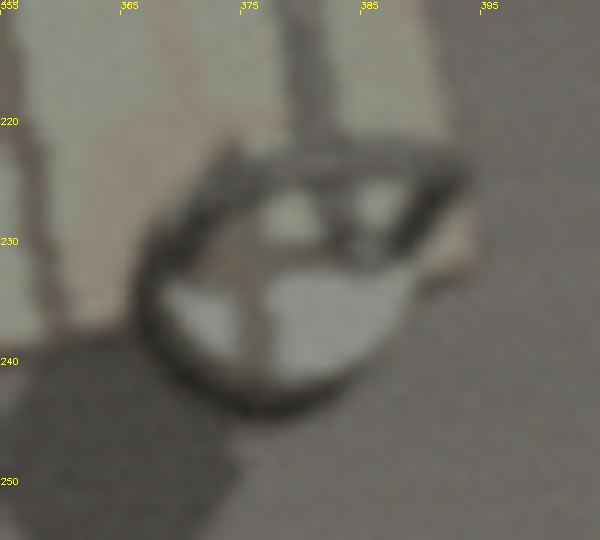

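```bash
python3 - <<'E'
from h import *
def yaw(n,a,b,z):
    d=atz(n,b,z)-atz(n,a,z); return np.arctan2(d[1],d[0]).round(4),np.linalg.norm(d).round(4),atz(n,a,z).round(4),atz(n,b,z).round(4)
print(yaw("scene",(346.6,240.8),(389.2,332.3),.012))
print(yaw("top",(272.3,286.7),(290.6,169.8),.012))
print("box top", yaw("top",(250.3,176.5),(254.5,149.2),.15),yaw("top",(273.3,179.3),(277,151.5),.15))
print("box front perp", yaw("top",(250.3,176.5),(273.3,179.3),.15)[0]+np.pi/2)
print("scene short",yaw("scene",(389.2,332.3),(425.3,320),.012)[0]-np.pi/2)
print("mirror line top",yaw("top",(262,262.5),(234.5,251),.159))
print("mirror line scene",yaw("scene",(363,213),(384.5,211),.159))
E
```

```text
(np.float64(-0.2323), np.float64(0.3001), array([0.4527, 0.1492, 0.012 ]), array([0.7448, 0.0801, 0.012 ]))
(np.float64(-0.2155), np.float64(0.299), array([0.4491, 0.1512, 0.012 ]), array([0.7412, 0.0873, 0.012 ]))
box top (np.float64(-0.1977), np.float64(0.0652), array([0.6827, 0.174 , 0.15  ]), array([0.7466, 0.1612, 0.15  ])) (np.float64(-0.1874), np.float64(0.0661), array([0.6722, 0.1232, 0.15  ]), array([0.7372, 0.1109, 0.15  ]))
box front perp -0.20460367320510353
scene short -0.1954963267948966
mirror line top (np.float64(1.0948), np.float64(0.0646), array([0.4849, 0.158 , 0.159 ]), array([0.5146, 0.2154, 0.159 ]))
mirror line scene (np.float64(1.1508), np.float64(0.0551), array([0.4958, 0.1621, 0.159 ]), array([0.5183, 0.2124, 0.159 ]))
```

Request:
servo_tool(targets=[[[-0.1, -0.17, -0.1], [-0.13, 0.24, 0.2], 1], [[0, 0, 0], [0, 0, 0.4], 1], [[0, 0, 0], [0, 0, 0.4], 1], [[0, 0, 0], [0, 0, 0.4], 1], [[0, 0, 0], [0, 0, 0.2], 1], [[0, 0, 0], [0, 0, 0], 1]])

```text
time: 14.45
position: [0.4455, 0.2127, 0.1952]
orientation: [0.194, 0.981, 0.002, 0.003]
ft_force: [0.4, -0.5, -0.5]
opening: 0.0855
```

```bash
python3 -c "
from h import *
go([.4415,.2135,.19],67.3)
s=eyes.grab_frame('scene');t=eyes.grab_frame('top');cv2.imwrite('pics/s18.png',s);cv2.imwrite('pics/t18.png',t)
crop(s,330,150,420,240,8,'k1.png');crop(t,200,220,300,320,6,'k2.png')"
```

```text
t 14.45 pos [0.4455 0.2127 0.1952] F [ 0.4 -0.5 -0.5] M [-0.01  0.04  0.02] op 0.0855
turn [0.03 0.04 0.04] shift [ 0.08 -0.02  0.1 ]
```

View pics/k1.png

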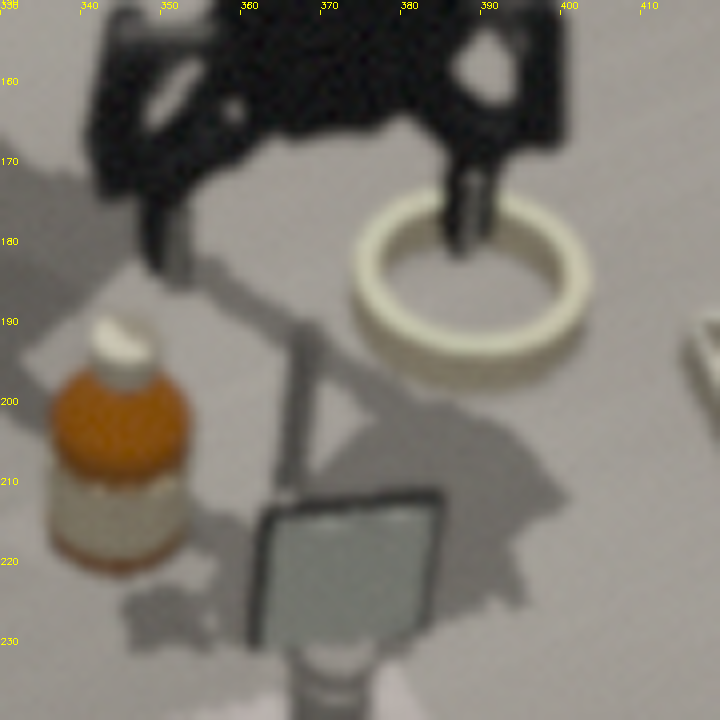

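View pics/k2.png

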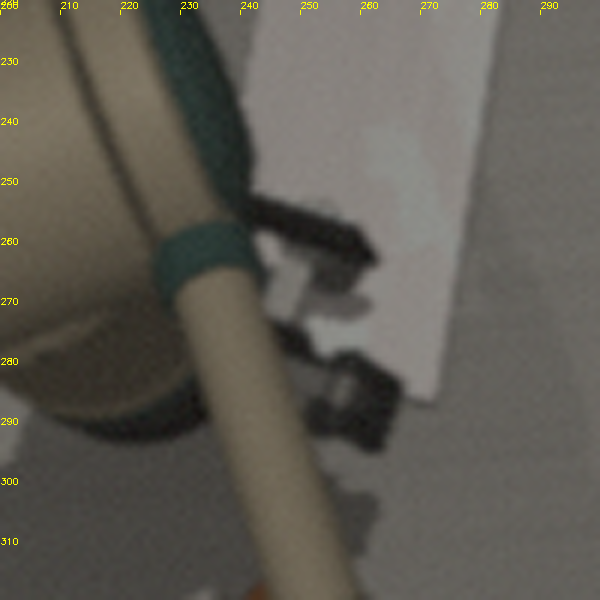

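```bash
python3 -c "
from h import *
print(proj('scene',[[.4455,.2127,.195],[.4455,.2127,.165],[.4415,.2135,.165],[.4415,.216,.165]]).round(1).tolist(), atz('scene',(370,183),.195), atz('scene',(367.2,191),.165))
go([.443,.213,.165],67.3)"
```

```text
[[369.1, 183.3], [368.2, 191.7], [367.6, 190.6], [368.4, 190.3]] [0.44571744 0.21520713 0.195     ] [0.44214017 0.21182243 0.165     ]
t 14.55 pos [0.4465 0.213  0.1967] F [0.1 0.2 0.3] M [-0.02  0.01  0.03] op 0.0854
turn [0.05 0.05 0.04] shift [ 0.07 -0.03  0.63]
```

Request:
servo_tool(targets=[[[0.05, 0.05, 0.04], [0.07, -0.03, 0.2], 1], [[0, 0, 0], [0, 0, 0.3], 1], [[0, 0, 0], [0, 0, 0.3], 1], [[0, 0, 0], [0, 0, 0.3], 1], [[0, 0, 0], [0, 0, 0.1], 1], [[0, 0, 0], [0, 0, 0], 1]])

```text
time: 15.15
position: [0.4456, 0.2142, 0.1381]
orientation: [0.197, 0.98, 0.002, 0.004]
ft_force: [0.4, -0.0, 0.4]
opening: 0.0857
```

```bash
python3 -c "
from h import *
go([.4425,.2125,.134],67.3)
s=eyes.grab_frame('scene');cv2.imwrite('pics/s19.png',s)
crop(s,330,150,420,240,8,'k3.png')"
```

```text
t 15.15 pos [0.4456 0.2142 0.1381] F [ 0.4 -0.   0.4] M [ 0.05  0.01 -0.05] op 0.0857
turn [ 0.03  0.05 -0.  ] shift [ 0.04 -0.06  0.08]
```

View pics/k3.png

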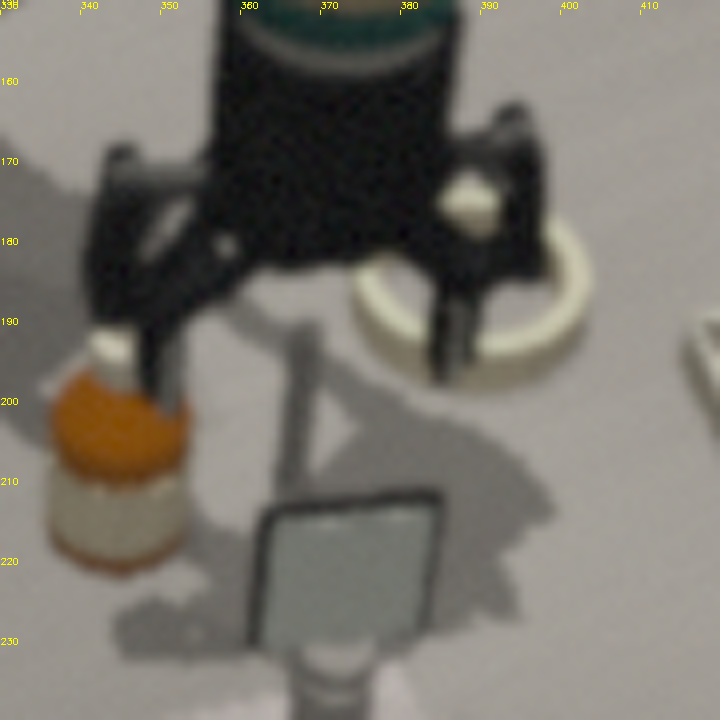

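Request:
servo_tool(targets=[[[0.03, 0.05, 0], [0.05, -0.03, 0.06], 1], [[0, 0, 0], [0, 0, 0], 0.5], [[0, 0, 0], [0, 0, 0], 0], [[0, 0, 0], [0, 0, 0], -0.3], [[0, 0, 0], [0, 0, 0], -0.5]])

```text
time: 15.7
position: [0.4443, 0.2144, 0.1377]
orientation: [0.197, 0.98, 0.002, 0.002]
ft_force: [-0.6, -0.4, 0.2]
opening: 0.0284
```

```bash
python3 -c "
from h import *
go([.4425,.2125,.134],67.3)
s=eyes.grab_frame('scene');cv2.imwrite('pics/s20.png',s)
crop(s,330,150,420,240,8,'k4.png')"
```

```text
t 15.7 pos [0.4443 0.2144 0.1377] F [-0.6 -0.4  0.2] M [-0.01  0.02 -0.  ] op 0.0284
turn [ 0.03  0.02 -0.  ] shift [ 0.02 -0.05  0.07]
```

View pics/k4.png

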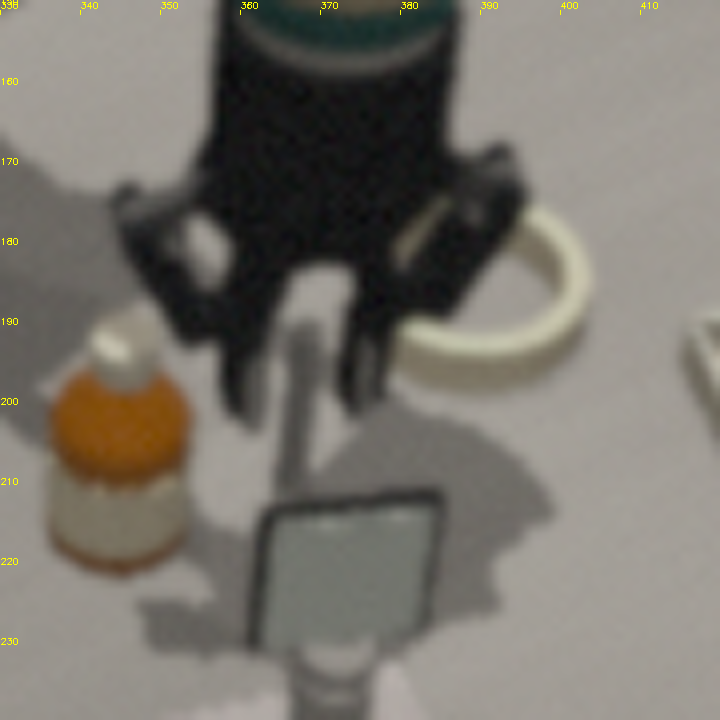

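Request:
servo_tool(targets=[[[0, 0, 0], [0.02, -0.02, 0.04], -0.6], [[0, 0, 0], [0, 0, 0], -0.75], [[0, 0, 0], [0, 0, 0], -1], [[0, 0, 0], [0, 0, 0], -1], [[0, 0, 0], [0, 0, 0], -1]])

```text
time: 16.25
position: [0.4438, 0.2157, 0.1359]
orientation: [0.197, 0.98, 0.004, 0.003]
ft_force: [-0.1, 1.5, 1.1]
opening: 0.0105
```

```bash
python3 -c "
from h import *
go([.4425,.2125,.134],67.3)
s=eyes.grab_frame('scene');cv2.imwrite('pics/s21.png',s)
crop(s,330,150,420,240,8,'k5.png')"
```

```text
t 16.25 pos [0.4438 0.2157 0.1359] F [-0.1  1.5  1.1] M [-0.08  0.09 -0.08] op 0.0105
turn [ 0.06  0.03 -0.01] shift [-0.   -0.07  0.04]
```

View pics/k5.png

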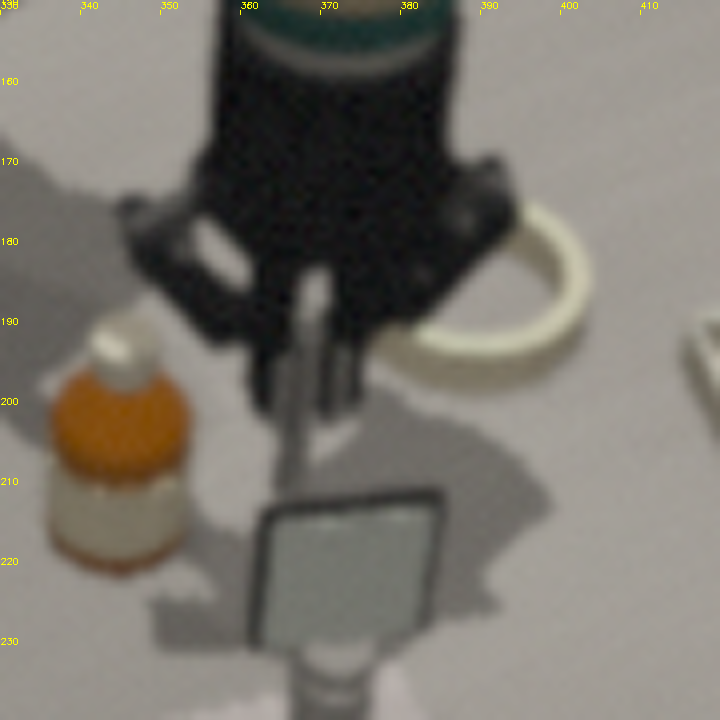

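Request:
servo_tool(targets=[[[0, 0, 0], [0, -0.04, 0], -1]])

```text
time: 16.4
position: [0.4436, 0.2151, 0.1359]
orientation: [0.198, 0.98, 0.005, 0.003]
ft_force: [1.5, 9.1, -2.4]
opening: 0.0106
```

Request:
servo_tool(targets=[[[0, 0, 0], [0, -0.06, 0], -1]])

```text
time: 16.5
position: [0.4435, 0.2148, 0.136]
orientation: [0.198, 0.98, 0.008, 0.004]
ft_force: [1.8, 12.5, -3.8]
opening: 0.0106
```

Request:
servo_tool(targets=[[[0.05, 0.03, 0.5], [0, 0.11, 0], -1], [[0, 0, 0.54], [0, 0.11, 0], -1], [[0, 0, 0.54], [0, 0.11, 0], -1], [[0, 0, 0], [0, 0, 0], -1]])

```text
time: 16.9
position: [0.4507, 0.2285, 0.1359]
orientation: [0.307, 0.952, 0.004, 0.0]
ft_force: [-0.3, 2.0, 1.0]
opening: 0.0106
```

```bash
python3 -c "
from h import *
go([.4632,.2425,.136],41.3)
s=eyes.grab_frame('scene');cv2.imwrite('pics/s22.png',s)
crop(s,330,150,420,240,8,'k6.png')"
```

```text
t 16.9 pos [0.4507 0.2285 0.1359] F [-0.3  2.   1. ] M [-0.1   0.03  0.17] op 0.0106
turn [ 0.05 -0.02  1.61] shift [-0.04  0.37  0.  ]
```

View pics/k6.png

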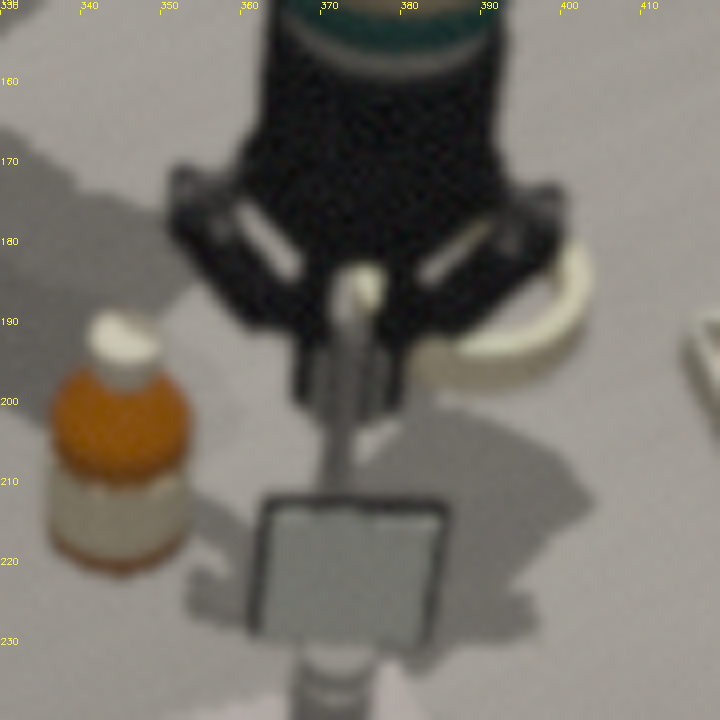

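Pin held at about (371,195) and the mirror is turning. Continuing.

Request:
servo_tool(targets=[[[0.05, 0, 0.54], [0, 0.12, 0], -1], [[0, 0, 0.54], [-0.01, 0.12, 0], -1], [[0, 0, 0.5], [-0.01, 0.12, 0], -1], [[0, 0, 0], [0, 0, 0], -1], [[0, 0, 0], [0, 0, 0], -1]])

```text
time: 17.45
position: [0.4611, 0.2406, 0.1359]
orientation: [0.409, 0.912, -0.0, -0.002]
ft_force: [-0.7, 1.2, 0.6]
opening: 0.0106
```

```bash
python3 -c "
from h import *
go([.4632,.2425,.136],41.3)
p=manip.get_state()['position']
for P in((.511,.187),(.5128,.1863)): print(np.pi-np.arctan2(p[1]-P[1],p[0]-P[0]),np.hypot(*(p[:2]-P)))
s=eyes.grab_frame('scene');t=eyes.grab_frame('top');cv2.imwrite('pics/s23.png',s);cv2.imwrite('pics/t23.png',t)
crop(s,330,150,420,240,8,'k7.png');crop(t,220,210,310,310,7,'k8.png');crop(s,240,220,330,310,6,'k9.png')"
```

```text
t 17.45 pos [0.4611 0.2406 0.1359] F [-0.7  1.2  0.6] M [ 0.09 -0.17  0.13] op 0.0106
turn [-0.01 -0.02  0.05] shift [ 0.    0.06 -0.  ]
0.8207714407534419 0.07319154896939938
0.8095635598148325 0.07493540836288078
```

View pics/k7.png

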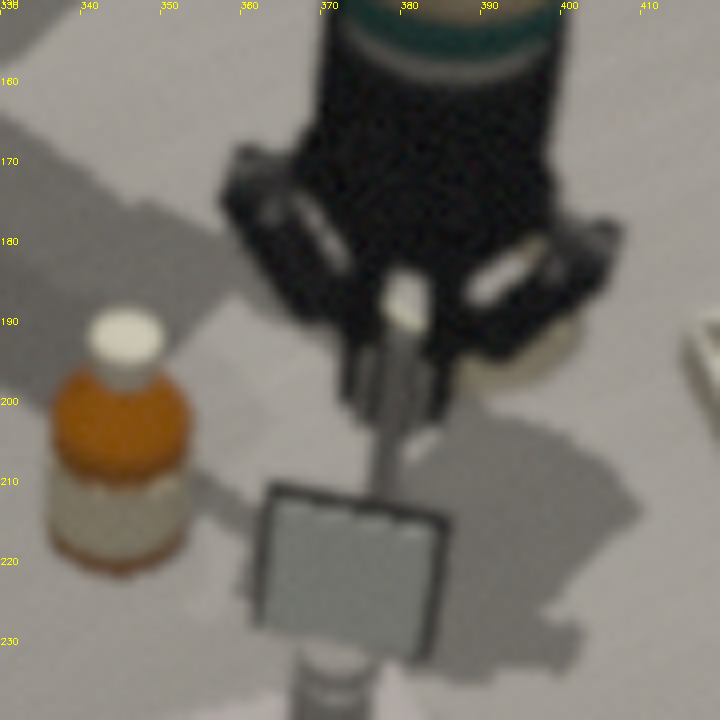

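View pics/k8.png

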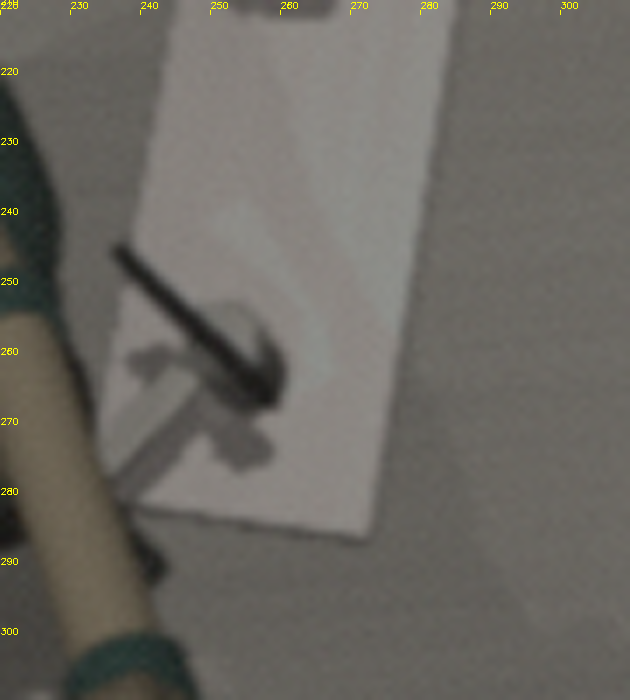

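View pics/k9.png

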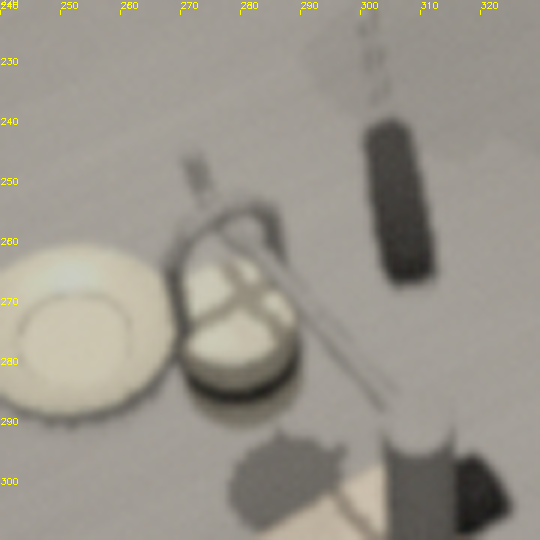

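Request:
servo_tool(targets=[[[0, 0, 0.1], [0, 0.06, 0], -1], [[0, 0, 0], [0, 0.01, 0], -1], [[0, 0, 0], [0, 0, 0], -1]])

```text
time: 17.85
position: [0.4626, 0.2419, 0.1359]
orientation: [0.416, 0.909, -0.001, -0.002]
ft_force: [-1.2, -0.5, 0.5]
opening: 0.011
```

```bash
python3 -c "
from h import *
go([.4632,.2425,.136],41.3)
p=manip.get_state()['position']; c=np.hypot(p[0]-.4436,p[1]-.2152); print('delta',2*np.arcsin(c/.15))
t=eyes.grab_frame('top');s=eyes.grab_frame('scene');cv2.imwrite('pics/t24.png',t);cv2.imwrite('pics/s24.png',s)
crop(t,225,235,275,280,14,'l1.png');crop(s,350,195,400,240,14,'l2.png')"
```

```text
t 17.85 pos [0.4626 0.2419 0.1359] F [-1.2 -0.5  0.5] M [ 0.07 -0.08  0.01] op 0.011
turn [-0.03 -0.02 -0.06] shift [ 0.    0.02 -0.  ]
delta 0.4407067861041117
```

View pics/l1.png

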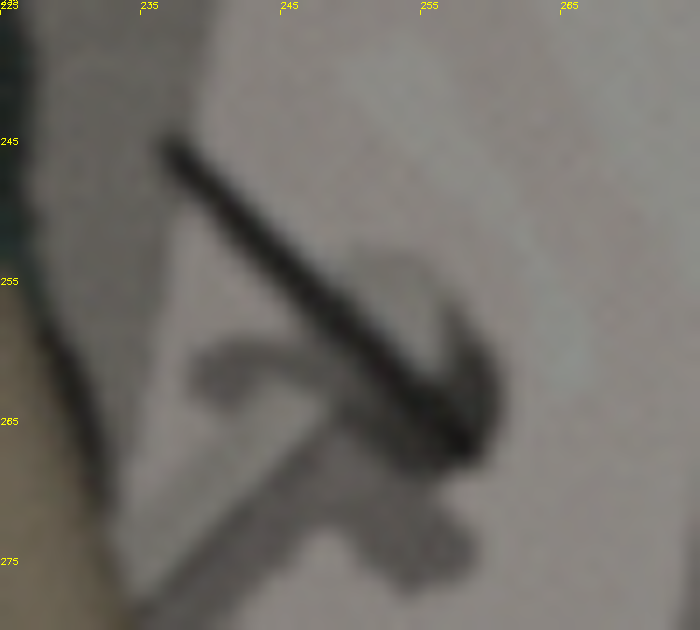

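View pics/l2.png

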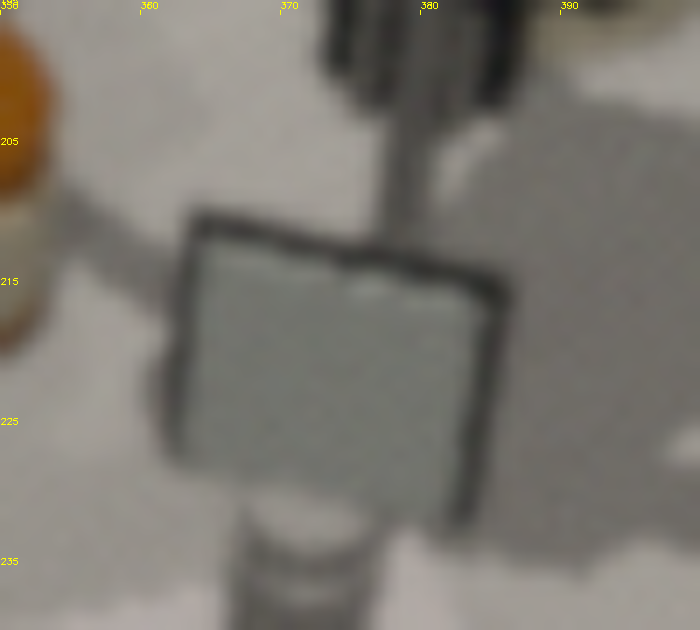

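```bash
python3 - <<'E'
from h import *
def ang(n,a,b,z):
    A,B=atz(n,a,z),atz(n,b,z);d=B-A; return np.arctan2(d[1],d[0])-np.pi/2,np.linalg.norm(d),(A+B)/2
print(ang("top",(257.7,266.5),(236.8,245.1),.159)); print(ang("scene",(363.8,210.4),(385.2,214.9),.159))
# stop
s=cv2.imread("pics/s21.png"); crop(s,350,195,400,240,14,"l3.png")
E
```

```text
(np.float64(-0.8690552475032076), np.float64(0.0655391987572265), array([0.50204936, 0.18874448, 0.159     ]))
(np.float64(-0.8267557651698187), np.float64(0.05487334929252923), array([0.50974191, 0.18743775, 0.159     ]))
```

View pics/l3.png

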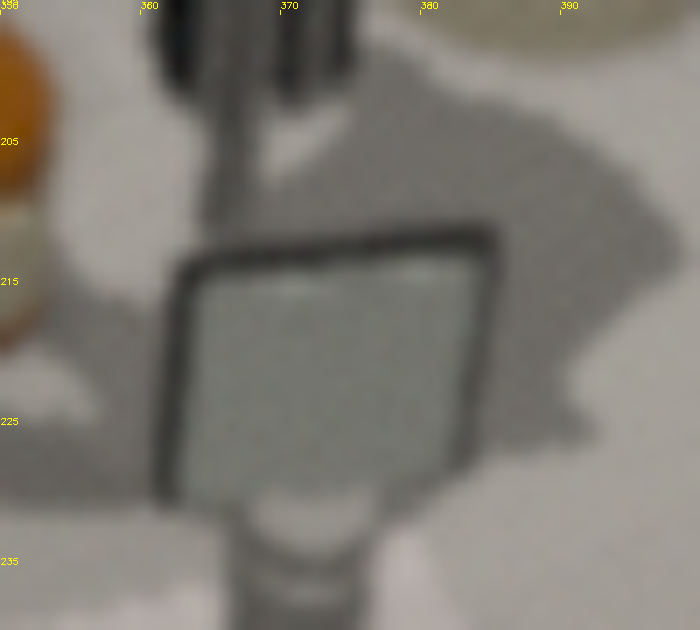

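Request:
servo_tool(targets=[[[0, 0, 0], [0, 0.02, 0], -1], [[0, 0, 0], [0, 0, 0], -1], [[0, 0, 0], [0, 0, 0], -1], [[0, 0, 0], [0, 0, 0], -1]])

```text
time: 18.35
position: [0.4629, 0.2422, 0.1359]
orientation: [0.416, 0.909, -0.002, -0.003]
ft_force: [-1.9, -0.0, 0.9]
opening: 0.0101
```

```bash
python3 -c "
from h import *
go([.4632,.2425,.136],41.3)
p=manip.get_state()['position']; c=np.hypot(p[0]-.4436,p[1]-.2152); print('delta',2*np.arcsin(c/.15),manip.get_state()['qd'].round(3))
t=eyes.grab_frame('top');s=eyes.grab_frame('scene');cv2.imwrite('pics/t25.png',t);cv2.imwrite('pics/s25.png',s)
go([.4632,.2425,.136],41.3)"
```

```text
t 18.35 pos [0.4629 0.2422 0.1359] F [-1.9 -0.   0.9] M [ 0.02 -0.12  0.01] op 0.0101
turn [-0.04 -0.02 -0.06] shift [ 0.    0.01 -0.  ]
delta 0.4461223717986812 [ 0.001 -0.001 -0.001  0.001 -0.     0.001]
t 18.45 pos [0.4629 0.2422 0.1359] F [-1.3 -0.4  1.6] M [ 0.   -0.05 -0.02] op 0.0108
turn [-0.04 -0.02 -0.06] shift [ 0.    0.01 -0.  ]
```

View pics/s25.png

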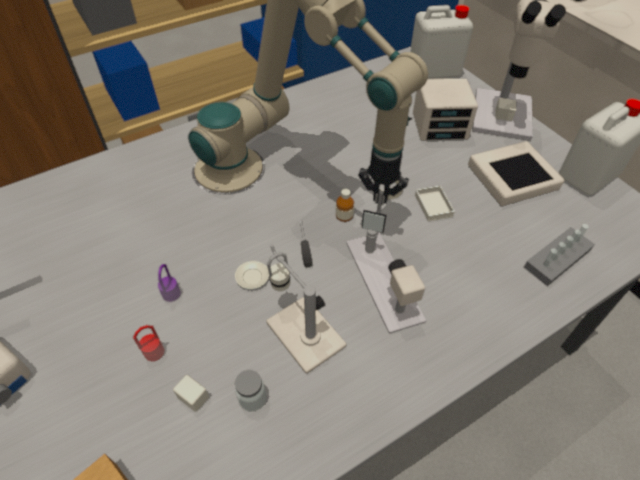

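View pics/t25.png

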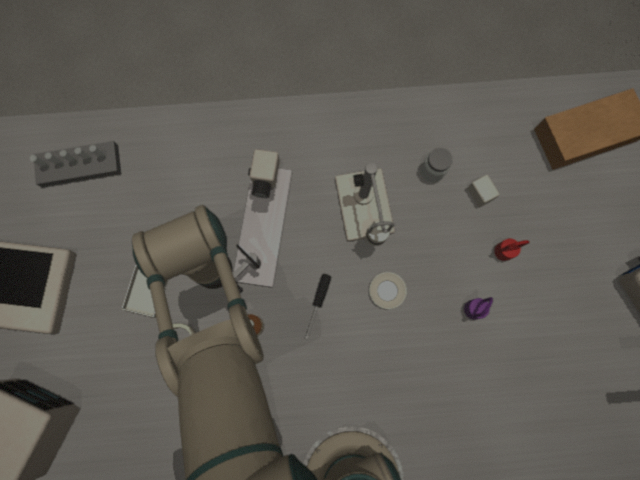

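```bash
python3 -c "
from rig import manip
print(manip.finish_job())"
```

```text
the job is handed in; nothing more can be done
None
```

The white banded target is hanging by its wire handle in the dip of the hook and has been let go. I then gripped the mirror's lever pin, turned the mirror, and handed the job in at about 18.5 s while still holding it.

**Hanging:** The pictures after release show the handle over the hook at scene (278,256), inside the upturned end, with nothing touching the target. On the way down I pressed the target onto the hook with up to about 48 N at the wrist, through the held handle. It first landed on the slope beside the dip, so I moved it a few millimetres and let it settle before opening. That reading is above the 40 N limit for the arm or gripper body. I took it as the held handle pressing on the hook, but the force reading alone cannot confirm that.

**Mirror aim:** I aimed for the mirror facing −0.848 rad (world frame, from above).
- **Arm travel:** the turn from the stop was 0.446 rad, which puts the mirror at about −0.841.
- **Pictures:** the mirror edge, measured just before a last nudge of about 0.005 rad, gave −0.869 from the top camera and −0.827 from the scene camera. Their mean is −0.848.

**Disagreements:** The two cameras differ by about 5 mm in x, so I averaged them. My estimates of where the band hangs also differ, by about 5–9 mm in x. The line of sight could therefore be off by 1–2 degrees, and I had no view from the little camera to check it directly.

**Other things:** In the last pictures the bystanders I could see are where they started. In the top view the arm partly hides the tape, tray and bottle; the scene view shows the tray and bottle in place.

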